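# Clear the lettering table

## Robot

A 6-joint arm with a two-finger parallel gripper is mounted at the origin on the work surface. World frame = base frame: x ahead of the robot, y to its left, z up, the work surface at z = 0. Lengths are in mm, angles in rad, forces in N, time in s.
With the tool pointing down it reaches from about 150 to 775 mm from the base axis. Payload 6.1 kg.
Tool frame: the origin (TCP) lies at the very end of the fingers, on their centre line; the grasp point (between the pads) lies 19 mm behind it; z points along the fingers, y is the line along which they close (so a half turn about z gives the same grasp; the last joint's range is limited). The gripper opens to 85 mm and grips with 20 to 120 N. Pads are 22 mm wide; open, the fingers measure 114 mm over their backs; the gripper's body (76 mm by 85 mm) begins 54 mm behind the grasp point. The pads swing forward as they close: fully open they stand 13 mm farther back than shut.
Start: joints at [1.176, 0.126, -0.04, 1.405, 0, 1.571], TCP at [201.919, 484.6, 207.595] pointing down, gripper open.
Joint ranges: [-2.72, 2.72], [-0.95, 1.95], [-1.27, 1.35], [-1.78, 2.02], [-1.46, 1.47], [-3.14, 3.14]. Speed limits (rad/s): [2.39, 2.39, 3.01, 3.14, 3.14, 3.14].

## Interface

Orientations are given as [roll, pitch, yaw] about the fixed x, y, z axes, in that order (R = Rz(yaw) Ry(pitch) Rx(roll)).
In Python, from workcell import bot, eyes gives the robot as it stands.
- The arm moves only by the tool step_arm, never from a script. Its argument "motion" is a list of rows, each an object with "fingers": the finger opening in mm, from 0 to 85.4; "travel": the shift along the tool's x, y, z in units of 30 mm (1.0 is 30 mm), a list of three; "twist": the turn about the tool's z in units of 8 degrees (1.0 is 8 degrees). A call has 1 to 12 rows; each row shifts and turns the commanded pose from where the row before left it, along the tool's axes as they then stand; what a row does not reach is not made up. A row lasts 1/10 s, in which the tool goes at most 50 mm and 8.59 degrees, less where a joint would pass 70% of its speed; a pose out of reach is approached as far as the arm can. A call is refused whole if a number of a shift passes 1 or a number of a turn 1, either way. A call with a gripper value outside its range is refused whole. The fingers move at their own pace and stop on an object; the grip force is fixed at half the most. Time passes only in rows, so rows that do not move let the fingers close. It gives the time, the measured TCP pose, the force, the opening and the grip force at its end, in the units of the state.
- bot.state(): the state, without advancing time (a new reading comes with each control period).
- eyes.camera(name): name is "side" or "top" or "wrist"; returns a dict with "pixels" (480x640x3 uint8, red, green, blue), "camera_matrix" (3x3 intrinsics, pixels), "k1" (the pictures are not rectified: a ray, as slopes to the right and down, at radius r is drawn at 1 + k1 r^2 times it, then the intrinsics apply), "R" (3x3) and "t" (3): a world point X has camera coordinates R X + t. Camera axes: x right, y down, z forward; pixel columns grow to the right and rows downward; lengths in mm; the calibration is good to about 2 mm. A picture is of the moment at which its call begins. There is no depth.
- bot.close_job(): hands the job in; it is judged then, once.
The state is a dict: "time": time; "qpos": joint angles; "dq": joint speeds; "effort": joint torques, N m; "tool_pos": TCP position; "ee_rot": TCP orientation; "wrist_force": force on the tool from outside, world axes, zero at the start; "moment": the same for the moment, N m; "gripper_width": opening from 0.0 (shut) to 1.0 (fully open); "gripper_force": force on a finger pad.
Only numpy, scipy, OpenCV 4.12 (cv2) and the standard library are available. Lean on these libraries where they do the work, as an engineer would, in place of code of your own. Each camera call takes 0.05 s, during which the arm holds its last target. There are 200 camera calls.

## Task

Clear up after the lettering class. Edge each of the two white panels that lie in the wooden case's bays forward over the case's front edge (not the back) until it overhangs enough to be pinched by its sides, then carry it to the drying stand and lay it flat, white face up, across both battens, the panels side by side and not on one another. Stand every marker up in the ceramic pot (either end up, leaning on the rim is fine), leave the pot standing, and do not disturb the ink jar, the jar lid or the pencil case.

Things in the scene. Friction and masses are not known exactly. Their poses are not given: they have to be found in the camera images.
- case: Closed wooden case, fixed to the table, 200 (x) x 156 (y) x 50 (z) mm, origin at the centre of its underside. Its front faces its own -x, roughly towards the robot. Its flat top is 50 mm above the table and carries three low ribs along x (8 mm wide, 9 mm high, at y = -73, 0, +73 mm) that make two bays 65 mm wide, centred at y = -36.5 and +36.5 mm; bays are open at front and back. The overhang is over the front edge, where there is free space down to the table.
- case_front (a point): Middle of the case's top front edge: x = -100 mm, y = 0, z = 50 mm in the case's frame; axes like the case's.
- stand: Drying stand, fixed to the table: two parallel wooden battens along its y, 240 mm long, 10 mm wide, centred at x = -30 and +30 mm, tops 30 mm above the table, on two low feet (90 x 14 mm, 8 mm high, along x, at y = -112 and +112 mm). Below and outside the battens is free space. Origin at the centre of its underside.
- stand_top (a point): Centre of the stand at the height of the batten tops (30 mm above the table); axes like the stand's.
- pot: Heavy white ceramic pot (0.6 kg, loose), standing behind the drying stand, open at the top: outer radius 42 mm, height 95 mm, inner radius 37 mm, inner floor 6 mm above its underside. Origin at the centre of its underside, z up.
- pot_rim (a point): Centre of the pot's mouth, at rim height (95 mm above its underside); z up.
- panel0_mid (a point): White primed hardboard panel, 150 (x) x 60 (y) x 5 (z) mm, 45 g, lying flat in one of the case's bays with its x along the bay and its front end a little behind the case's front edge. Point at its centre, half-way up; axes are the panel's (z up). There are two panels.
- panel1_mid (a point): White primed hardboard panel, 150 (x) x 60 (y) x 5 (z) mm, 45 g, lying flat in one of the case's bays with its x along the bay and its front end a little behind the case's front edge. Point at its centre, half-way up; axes are the panel's (z up). There are two panels.
- marker0_mid (a point): Square-barrelled twin-tip lettering marker, white barrel with a black cap at each end, 160 (x) x 14 x 14 mm, 25 g, lying on the table; both ends are alike, so either may be up. Point at its centre; x is its long axis. There may be two or three markers.
- marker1_mid (a point): Square-barrelled twin-tip lettering marker, white barrel with a black cap at each end, 160 (x) x 14 x 14 mm, 25 g, lying on the table; both ends are alike, so either may be up. Point at its centre; x is its long axis. There may be two or three markers.
- marker2_mid (a point): Square-barrelled twin-tip lettering marker, white barrel with a black cap at each end, 160 (x) x 14 x 14 mm, 25 g, lying on the table; both ends are alike, so either may be up. Point at its centre; x is its long axis. There may be two or three markers.
- inkjar: Bystander: amber ink jar with brass lid, radius 26 mm, 60 mm high, origin under its centre.
- tinlid: Bystander: upturned brass jar lid, radius 30 mm, 14 mm high, origin under its centre.
- pencase: Bystander: black pencil case, 60 (x) x 200 (y) x 42 mm, origin under its centre.
Mind the look-alikes: they are no part of the job. Leave any red look-alike of the part that bears panel1_mid alone.

How it is judged:
By the outcome, as a careful person would: the job done as asked, in the order asked, and still so for the second after the job is handed in, with the robot touching nothing.
Of marker0, marker1, marker2 only 2 to 3 are there at a start; the rules pass over those that are not, and their reading is None.
At some moment in a run one of marker0, marker1, marker2 may be knocked a few centimetres aside while the robot is not near it.
It also fails if it takes over 210 s, if anything falls off the work surface, if the arm or the gripper's body presses on something with over 40 N, if the wrist force passes 120 N, or if a joint passes its speed limit or range.

## Working session

There is one attempt and no reset: what is moved stays moved. The work goes in short steps, Python scripts to look and compute and a tool call to move; the robot and the scene stay as the last step left them, time stands still between calls to the robot, and variables do not carry over. Pictures are saved under pics/ and viewed, at most 14 in all, crops included, and the job is handed in when it is done.

Besides the shell and the picture viewer there is one more tool, called after "Call:" as name([rows], argument=value, ...), one row to a line, values as JSON. step_arm: Moves the arm, as the interface text tells. Its arguments: {"type":"object","properties":{"motion":{"type":"array","items":{"type":"object","properties":{"fingers":{"type":"number"},"travel":{"type":"array","items":{"type":"number"}},"twist":{"type":"number"}}}}},"required":["motion"]}

```bash
mkdir -p pics
cat > h.py <<'E'
import numpy as np, cv2
from workcell import bot, eyes
def shot(n,f):
    c=eyes.camera(n); cv2.imwrite('pics/'+f+'.png',c['pixels'][:,:,::-1]); np.savez('pics/'+f+'.npz',**c); return c
def load(f): return dict(np.load('pics/'+f+'.npz'))
def ray(c,uv,z):
    K=c['camera_matrix'];uv=np.atleast_2d(np.array(uv,float))
    d=np.array([float(c['k1']),0,0,0])
    # invert r*(1+k1 r^2)
    p=cv2.undistortPoints(uv.reshape(-1,1,2),K,d).reshape(-1,2)
    D=np.c_[p,np.ones(len(p))]@c['R']; o=-c['R'].T@c['t']
    return o+D*((z-o[2])/D[:,2])[:,None]
def proj(c,X):
    X=np.atleast_2d(X)@c['R'].T+c['t'];p=X[:,:2]/X[:,2:];r=(p**2).sum(1)[:,None]
    p=p*(1+c['k1']*r);return p@c['camera_matrix'][:2,:2].T+c['camera_matrix'][:2,2]
E
python3 - <<'E'
from h import *
for n in('top','side','wrist'):
    c=shot(n,n+'0');print(n,c['k1'],c['camera_matrix'][0,0],-c['R'].T@c['t'],c['R'].round(2).tolist())
s=bot.state();print(s)
E
```

```text
top 0.005079788809174744 471.51507808975754 [ 350.25876426   94.12905335 1156.35312879] [[0.02, -1.0, 0.01], [-0.99, -0.02, -0.14], [0.14, -0.01, -0.99]]
side -0.025563888473660003 495.056299099053 [-218.39779769 -602.55004972  814.74043912] [[0.68, -0.74, -0.0], [-0.44, -0.4, -0.8], [0.59, 0.54, -0.6]]
wrist 0.0262919930747697 411.3791412129963 [129.34303807 514.27007652 372.4873305 ] [[0.38, 0.92, -0.0], [0.88, -0.37, 0.31], [0.28, -0.12, -0.95]]
{'time': 0.15, 'qpos': array([ 1.17598226e+00,  1.26283099e-01, -4.03531489e-02,  1.40542410e+00,
        3.34768492e-05,  1.57082012e+00]), 'dq': array([ 0.00036114, -0.00093771,  0.00331377, -0.00058684,  0.00045057,
        0.00105871]), 'effort': array([-1.66171947e-05, -4.36275744e+01,  3.53149760e+01,  1.35410440e-02,
       -8.26096380e-05,  4.50174426e-06]), 'tool_pos': array([201.79155914, 484.29622264, 206.99600119]), 'ee_rot': array([-3.14032863e+00, -3.34467452e-05,  2.74675475e+00]), 'wrist_force': array([-1.1104435 , -0.22295549, -0.30225215]), 'moment': array([ 0.02372855,  0.03982888, -0.02317877]), 'gripper_force': 0.0, 'gripper_width': 0.9984522557788061}
```

View pics/top0.png

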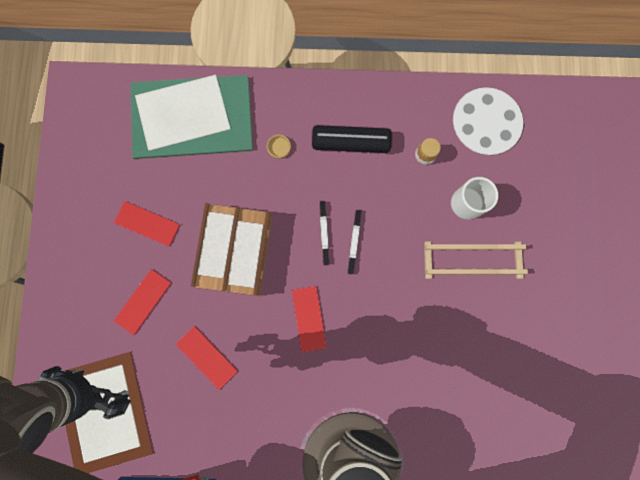

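View pics/side0.png

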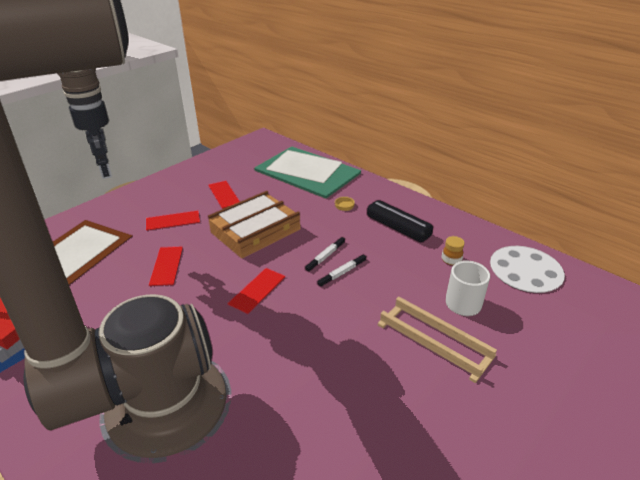

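Top view: the panels are the white strips in the case bays at (216,245) and (249,252). There are two markers, at (325,233) and (355,241). The pot is at (474,198), the stand at (475,258), the lid at (279,146), the jar at (428,151) and the pencil case at (352,139). The four red slabs and the framed or green-backed white sheets are look-alikes and stay put.

Run:
```python
from h import *
c=load('top0');im=c['pixels'];hsv=cv2.cvtColor(im,cv2.COLOR_RGB2HSV)
w=((hsv[:,:,1]<50)&(hsv[:,:,2]>140)).astype(np.uint8)
n,l,st,ce=cv2.connectedComponentsWithStats(w)
for i in range(1,n):
    if st[i,4]>80:
        cn=cv2.findContours((l==i).astype(np.uint8),0,2)[0][0]
        r=cv2.minAreaRect(cn);b=cv2.boxPoints(r)
        z=55 if 190<ce[i][0]<270 and ce[i][1]>200 else 14 if 310<ce[i][0]<370 else 30
        print(ce[i].round(),st[i,4],'ctr',ray(c,[r[0]],z)[0].round(1),'box',ray(c,b,z)[:,:2].round(0).tolist())
# black caps
k=(hsv[:,:,2]<50).astype(np.uint8);n,l,st,ce=cv2.connectedComponentsWithStats(k)
for i in range(1,n):
    if 20<st[i,4] and 300<ce[i][0]<400 and ce[i][1]<300: print('blk',ce[i].round(1),st[i,4],ray(c,[ce[i]],10)[0].round(1))
big=cv2.resize(im[190:310,180:380],None,fx=4,fy=4,interpolation=cv2.INTER_CUBIC)
cv2.imwrite('pics/cA.png',big[:,:,::-1])
big=cv2.resize(im[170:290,400:540],None,fx=5,fy=5,interpolation=cv2.INTER_CUBIC)
cv2.imwrite('pics/cB.png',big[:,:,::-1])
```

```text
[182. 112.] 4898 ctr [829.  436.3  30. ] box [[870.0, 561.0], [935.0, 357.0], [788.0, 313.0], [726.0, 513.0]]
[488. 121.] 3753 ctr [ 826.5 -331.3   30. ] box [[827.0, -210.0], [956.0, -332.0], [826.0, -453.0], [701.0, -331.0]]
[352. 136.] 136 ctr [784.9   8.4  14. ] box [[784.0, 95.0], [789.0, 94.0], [786.0, -78.0], [780.0, -78.0]]
[474. 198.] 1358 ctr [ 625.4 -292.9   30. ] box [[619.0, -217.0], [702.0, -310.0], [631.0, -369.0], [550.0, -276.0]]
[215. 244.] 1673 ctr [493.7 329.3  55. ] box [[423.0, 368.0], [574.0, 351.0], [565.0, 290.0], [415.0, 308.0]]
[324. 232.] 213 ctr [536.   75.1  14. ] box [[575.0, 86.0], [577.0, 70.0], [497.0, 64.0], [496.0, 80.0]]
[245. 254.] 1677 ctr [473.1 258.7  55. ] box [[402.0, 297.0], [553.0, 282.0], [546.0, 220.0], [394.0, 236.0]]
[354. 241.] 217 ctr [5.15e+02 3.00e-01 1.40e+01] box [[476.0, 13.0], [556.0, 4.0], [554.0, -12.0], [474.0, -3.0]]
[109. 379.] 770 ctr [173.1 569.   30. ] box [[190.0, 622.0], [213.0, 536.0], [156.0, 516.0], [133.0, 602.0]]
[106. 434.] 2452 ctr [ 63.  556.7  30. ] box [[101.0, 637.0], [131.0, 510.0], [25.0, 477.0], [-3.0, 603.0]]
[326. 458.] 102 ctr [ 8.8 56.5 14. ] box [[-28.0, 84.0], [53.0, 45.0], [46.0, 29.0], [-35.0, 67.0]]
[359. 470.] 268 ctr [-15.7 -18.5  14. ] box [[0.0, 49.0], [3.0, -86.0], [-32.0, -86.0], [-34.0, 49.0]]
blk [351.6 139.4] 1562 [776.3   9.1  10. ]
blk [322.4 207.9] 53 [597.2  79.3  10. ]
blk [357.3 217.2] 58 [575.8  -7.7  10. ]
blk [325.5 256.3] 50 [476.8  69.2  10. ]
blk [351.2 265.2] 58 [456.3   5.9  10. ]
```

View pics/cA.png

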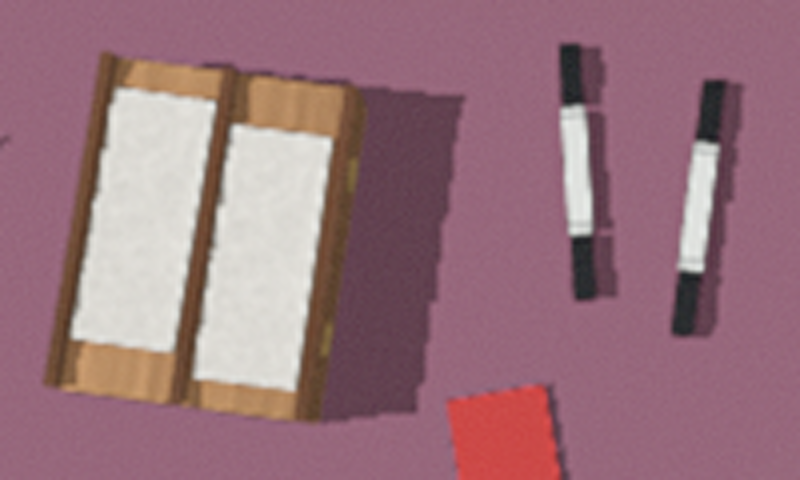

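View pics/cB.png

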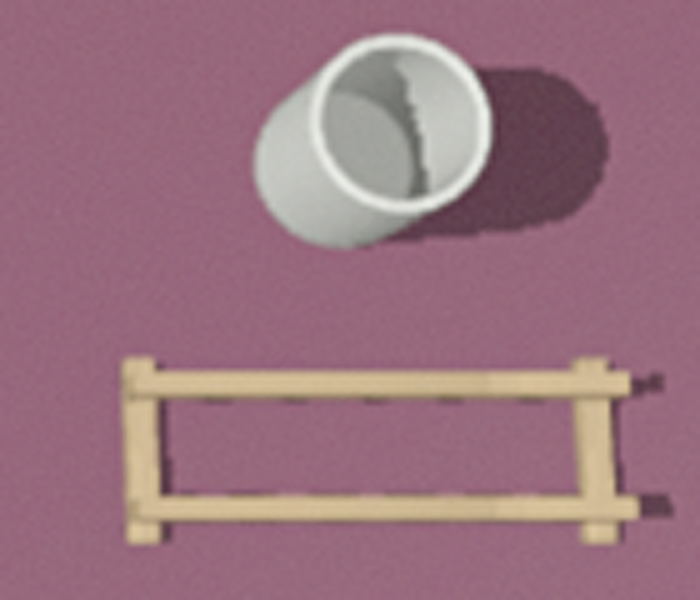

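The crops confirm two white panels in the bays, with the right one (249,252) nearer the front edge, two separate markers, and an open pot with its rim at about (481,195). The batten ends are at (426,247), (526,247), (427,271) and (528,272).

Run:
```python
from h import *
c=load('top0')
A=lambda p:np.array(p)/4+[180,190]; B=lambda p:np.array(p)/5+[400,170]
k=ray(c,A([[52,384],[310,420],[355,88],[107,55]]),59)[:,:2]
print('case FL FR BR BL',k.round(1).tolist(),k.mean(0)); 
e=(k[2]+k[3]-k[0]-k[1])/2;print(np.linalg.norm(e),np.arctan2(e[1],e[0]),'front mid',(k[0]+k[1])/2)
p=ray(c,A([[72,341],[172,351],[217,99],[114,89]]),55)[:,:2];q=ray(c,A([[193,380],[296,390],[332,136],[231,125]]),55)[:,:2]
for r in(p,q):
  e=(r[2]+r[3]-r[0]-r[1])/2;print('panel',r.mean(0),np.linalg.norm(e),np.arctan2(e[1],e[0]))
print('rim',ray(c,B([[403,123]]),95))
s=ray(c,B([[130,383],[630,384],[638,509],[133,507]]),30)[:,:2];print('stand',s.round(1).tolist(),s.mean(0))
m=c
for a,b in(([571,46],[586,298]),([714,82],[683,334])):
  r=ray(c,A([a,b]),12)[:,:2];d=r[0]-r[1];print('marker',r.mean(0),np.linalg.norm(d),np.arctan2(d[1],d[0]))
```

```text
case FL FR BR BL [[395.2, 375.0], [377.9, 225.4], [573.7, 206.8], [590.0, 354.2]] [484.19931515 290.33104344]
196.28956514240588 -0.10083313275655259 front mid [386.55304472 300.21052814]
panel [493.22317093 328.00518097] 150.83665890549662 -0.1167111866909905
panel [472.55987339 257.16227817] 151.25698925551416 -0.09951154878312497
rim [[ 619.29293216 -285.12216672   95.        ]]
stand [[503.7, -172.7], [508.9, -415.1], [448.4, -416.5], [443.8, -173.5]] [ 476.20281991 -294.45813803]
marker [534.78039148  72.56896826] 157.05487491513819 0.07918009291892152
marker [514.19213805  -1.61937878] 157.48114962923665 -0.10969575681182923
```

View pics/wrist0.png

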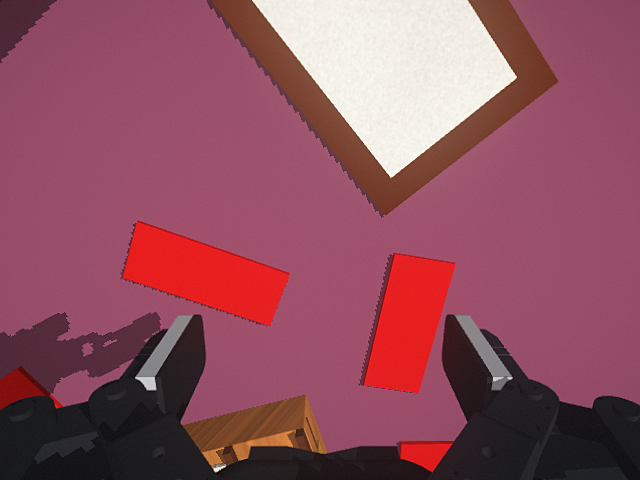

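Call:
step_arm([
  {"travel": [0, 0, 0], "twist": -1.0, "fingers": 0},
  {"travel": [0, 0, 0], "twist": -1.0, "fingers": 0},
])

```text
time: 0.35
tool_pos: [201.8, 484.4, 207.3]
ee_rot: [-3.141, -0.0, 3.032]
wrist_force: [-0.0, 0.6, 0.7]
gripper_width: 0.69
gripper_force: 0.0
```

```bash
cat >> h.py <<'E'
def st():
    s=bot.state();print('t',s['time'],'pos',s['tool_pos'].round(1),'yaw',round(s['ee_rot'][2],4),'rp',s['ee_rot'][:2].round(3),'F',s['wrist_force'].round(1),'g',round(s['gripper_width']*85.4,1),round(s['gripper_force'],1),'q1,6',s['qpos'][[0,5]].round(3));return s
def go(x,y,z,yaw=None):
    "moves in tool units from here: dx,dy,dz (tool axes now) & twist units"
    s=st();p=s['tool_pos'];a=s['ee_rot'][2];d=np.array([x,y,z])-p
    tx=np.array([np.cos(a),np.sin(a),0]);ty=np.array([np.sin(a),-np.cos(a),0])
    print('travel now-axes',(np.array([d@tx,d@ty,-d[2]])/30).round(3))
    if yaw is not None:
        w=-(yaw-a);a=yaw;tx=np.array([np.cos(a),np.sin(a),0]);ty=np.array([np.sin(a),-np.cos(a),0])
        print('twist',round(np.degrees(w)/8,3),'travel after twist',(np.array([d@tx,d@ty,-d[2]])/30).round(3))
E
python3 -c "
from h import *
go(583.7,318.4,110,3.037)"
```

```text
t 0.35 pos [201.8 484.4 207.3] yaw 3.0317 rp [-3.141 -0.   ] F [-0.   0.6  0.7] g 58.9 0.0 q1,6 [1.176 1.286]
travel now-axes [-13.259  -4.105   3.242]
twist -0.038 travel after twist [-13.237  -4.176   3.242]
```

Call:
step_arm([
  {"travel": [-0.8, -0.3, 0], "twist": 0, "fingers": 0},
  {"travel": [-0.8, -0.3, 0], "twist": 0, "fingers": 0},
  {"travel": [-0.8, -0.3, 0], "twist": 0, "fingers": 0},
  {"travel": [-0.8, -0.3, 0], "twist": 0, "fingers": 0},
  {"travel": [-0.8, -0.3, 0], "twist": 0, "fingers": 0},
  {"travel": [-0.8, -0.3, 0], "twist": 0, "fingers": 0},
  {"travel": [-0.8, -0.3, 0], "twist": 0, "fingers": 0},
  {"travel": [-0.8, -0.3, 0], "twist": 0, "fingers": 0},
  {"travel": [-0.8, -0.3, 0], "twist": 0, "fingers": 0},
  {"travel": [-0.8, -0.3, 0], "twist": 0, "fingers": 0},
  {"travel": [-0.8, -0.3, 0], "twist": 0, "fingers": 0},
  {"travel": [-0.8, -0.3, 0], "twist": 0, "fingers": 0},
])

```text
time: 1.55
tool_pos: [476.3, 343.4, 207.3]
ee_rot: [-3.141, -0.0, 3.026]
wrist_force: [-0.8, 0.2, -0.8]
gripper_width: 0.001
gripper_force: 0.0
```

Call:
step_arm([
  {"travel": [-0.8, -0.3, 0.5], "twist": 0, "fingers": 0},
  {"travel": [-0.8, -0.3, 0.5], "twist": 0, "fingers": 0},
  {"travel": [-0.8, 0, 0.5], "twist": 0, "fingers": 0},
  {"travel": [-0.8, 0, 0.5], "twist": 0, "fingers": 0},
  {"travel": [-0.4, 0, 0.5], "twist": 0, "fingers": 0},
  {"travel": [0, 0, 0], "twist": 0, "fingers": 0},
  {"travel": [0, 0, 0], "twist": 0, "fingers": 0},
])

```text
time: 2.25
tool_pos: [579.9, 313.7, 132.1]
ee_rot: [-3.141, -0.002, 3.026]
wrist_force: [-0.2, 0.7, 0.8]
gripper_width: 0.002
gripper_force: 0.0
```

```bash
python3 -c "
from h import *
go(583.7,318.4,75,3.037)
shot('wrist','w1')"
```

```text
t 2.25 pos [579.9 313.7 132.1] yaw 3.0261 rp [-3.141e+00 -2.000e-03] F [-0.2  0.7  0.8] g 0.2 0.0 q1,6 [0.496 0.611]
travel now-axes [-0.109  0.17   1.905]
twist -0.078 travel after twist [-0.11   0.168  1.905]
```

View pics/w1.png

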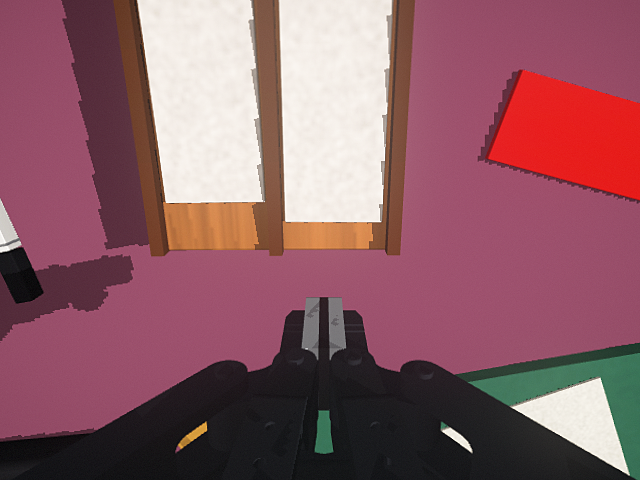

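The wrist view shows panel L's back edge at (286–382,222), panel R's at (165–265,203) and the case's back edge at v≈252.

```bash
python3 -c "
from h import *
c=load('w1')
print(ray(c,[[286,221],[380,223],[165,203],[264,203]],55).round(1))
print(ray(c,[[158,254],[276,254],[394,254]],59).round(1))
print('tip?',proj(c,[579.9,313.7,132.1]))
e=ray(c,[[286,221],[380,223]],55).mean(0);print(e);go(e[0]+15*.9945,e[1]-15*.105,53,3.037)
"
```

```text
[[566.5 291.6  55. ]
 [574.4 348.6  55. ]
 [547.1 220.9  55. ]
 [553.8 280.   55. ]]
[[577.3 210.9  59. ]
 [585.7 282.9  59. ]
 [594.1 355.3  59. ]]
tip? [[324.6166488  291.26381471]]
[570.46606496 320.12128891  55.        ]
t 2.3 pos [580.  314.1 133.1] yaw 3.0266 rp [ 3.141 -0.   ] F [-0.2  0.3  1. ] g 0.0 0.0 q1,6 [0.496 0.611]
travel now-axes [-0.161  0.168  2.671]
twist -0.075 travel after twist [-0.163  0.166  2.671]
```

Call:
step_arm([
  {"travel": [-0.16, 0.17, 0.5], "twist": 0, "fingers": 0},
  {"travel": [0, 0, 0.6], "twist": 0, "fingers": 0},
  {"travel": [0, 0, 0.6], "twist": 0, "fingers": 0},
  {"travel": [0, 0, 0.6], "twist": 0, "fingers": 0},
  {"travel": [0, 0, 0.37], "twist": 0, "fingers": 0},
  {"travel": [0, 0, 0], "twist": 0, "fingers": 0},
  {"travel": [0, 0, 0], "twist": 0, "fingers": 0},
])

```text
time: 3.0
tool_pos: [586.1, 318.6, 53.0]
ee_rot: [3.141, 0.0, 3.026]
wrist_force: [0.4, 0.8, 0.4]
gripper_width: -0.001
gripper_force: 0.0
```

Call:
step_arm([
  {"travel": [0.15, 0, 0], "twist": 0, "fingers": 0},
  {"travel": [0.2, 0, 0], "twist": 0, "fingers": 0},
  {"travel": [0.2, 0, 0], "twist": 0, "fingers": 0},
  {"travel": [0.2, 0, 0], "twist": 0, "fingers": 0},
  {"travel": [0.2, 0, 0], "twist": 0, "fingers": 0},
  {"travel": [0.2, 0, 0], "twist": 0, "fingers": 0},
  {"travel": [0.2, 0, 0], "twist": 0, "fingers": 0},
  {"travel": [0.2, 0, 0], "twist": 0, "fingers": 0},
  {"travel": [0.2, 0, 0], "twist": 0, "fingers": 0},
  {"travel": [0.2, 0, 0], "twist": 0, "fingers": 0},
  {"travel": [0.2, 0, 0], "twist": 0, "fingers": 0},
  {"travel": [0.2, 0, 0], "twist": 0, "fingers": 0},
])

```text
time: 4.2
tool_pos: [515.6, 326.5, 52.5]
ee_rot: [3.142, -0.0, 3.026]
wrist_force: [-0.5, -0.1, -0.3]
gripper_width: 0.003
gripper_force: 0.0
```

Call:
step_arm([
  {"travel": [0.2, 0, 0], "twist": 0, "fingers": 0},
  {"travel": [0.1, 0, 0], "twist": 0, "fingers": 0},
  {"travel": [0.1, 0, 0], "twist": 0, "fingers": 0},
  {"travel": [0, 0, 0], "twist": 0, "fingers": 0},
])

```text
time: 4.6
tool_pos: [503.9, 327.9, 52.5]
ee_rot: [3.142, 0.0, 3.026]
wrist_force: [-0.4, 0.0, -0.4]
gripper_width: -0.0
gripper_force: 0.0
```

```bash
python3 -c "
from h import *
st();c=shot('top','t2');im=c['pixels'];hsv=cv2.cvtColor(im,cv2.COLOR_RGB2HSV)
w=((hsv[:,:,1]<50)&(hsv[:,:,2]>140)).astype(np.uint8)
n,l,s,ce=cv2.connectedComponentsWithStats(w)
for i in range(1,n):
    if s[i,4]>80 and 180<ce[i][0]<280 and ce[i][1]>180:
        vv,uu=np.nonzero(l==i);lo=vv>=vv.max()-2;print(s[i],ray(c,[[uu[lo].mean(),vv.max()+.5]],55))
"
```

```text
t 4.6 pos [503.9 327.9  52.5] yaw 3.0263 rp [3.142 0.   ] F [-0.4  0.  -0.4] g -0.0 0.0 q1,6 [0.577 0.692]
[209 212  25  20 296] [[525.20058281 304.73735636  55.        ]]
[ 231  221   32   67 1523] [[394.78117773 248.0863475   55.        ]]
[216 243  13  15 109] [[463.50136016 305.09618927  55.        ]]
[210 393  66  51 572] [[ 49.18519896 311.8545511   55.        ]]
```

```bash
python3 -c "
from h import *
c=shot('side','s2');im=c['pixels'][150:310,150:390];a=cv2.resize(im,None,fx=2.5,fy=2.5)[:,:,::-1]
b=cv2.resize(shot('wrist','w2')['pixels'],(400,300))[:,:,::-1];t=cv2.resize(load('t2')['pixels'][180:310,180:380],(400,260))[:,:,::-1]
o=np.zeros((600,800,3),np.uint8);o[:300,:400]=b;o[:260,400:]=t;o[300:,:]=cv2.resize(a,(800,533))[100:400];cv2.imwrite('pics/m2.png',o)"
```

```text
(no output)
```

View pics/m2.png

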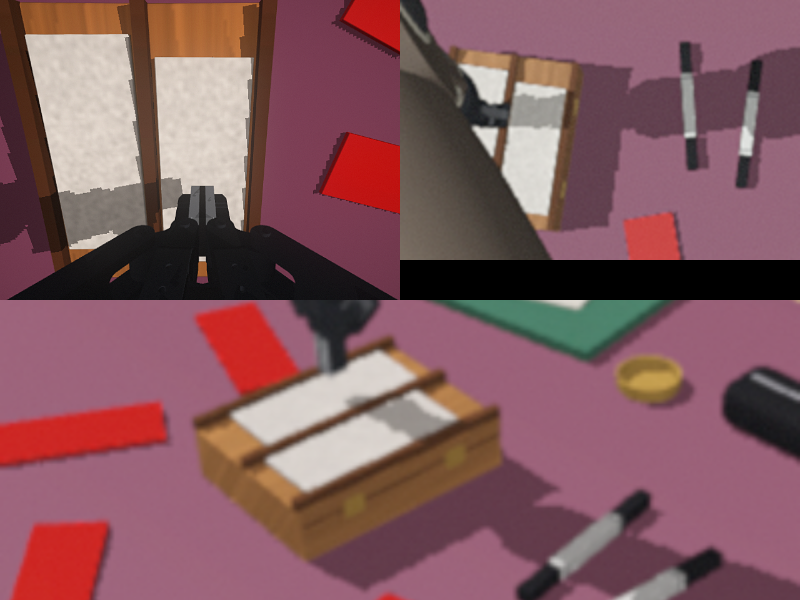

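The fingers passed over the panel (wrist view, panel still in the bay), so the tips ride higher than I reckoned. I'll feel for the panel top.

Call:
step_arm([
  {"travel": [0, 0, 0.05], "fingers": 0, "twist": 0},
  {"travel": [0, 0, 0], "fingers": 0, "twist": 0},
])

```text
time: 4.95
tool_pos: [504.2, 327.7, 50.7]
ee_rot: [-3.141, -0.0, 3.026]
wrist_force: [-0.8, -0.1, -0.1]
gripper_width: -0.002
gripper_force: 0.0
```

Call:
step_arm([
  {"travel": [0, 0, 0.05], "fingers": 0, "twist": 0},
  {"travel": [0, 0, 0], "fingers": 0, "twist": 0},
])

```text
time: 5.15
tool_pos: [504.1, 327.7, 49.2]
ee_rot: [-3.141, -0.0, 3.026]
wrist_force: [-0.1, -0.3, -0.8]
gripper_width: -0.002
gripper_force: 0.0
```

Call:
step_arm([
  {"travel": [0, 0, 0.05], "fingers": 0, "twist": 0},
  {"travel": [0, 0, 0], "fingers": 0, "twist": 0},
])

```text
time: 5.35
tool_pos: [504.1, 327.7, 47.8]
ee_rot: [-3.141, -0.0, 3.026]
wrist_force: [-0.2, 1.0, -0.9]
gripper_width: -0.006
gripper_force: 0.0
```

Call:
step_arm([
  {"travel": [0, 0, 0.05], "fingers": 0, "twist": 0},
  {"travel": [0, 0, 0], "fingers": 0, "twist": 0},
])

```text
time: 5.55
tool_pos: [504.1, 327.8, 46.3]
ee_rot: [-3.141, -0.0, 3.026]
wrist_force: [-0.2, 0.0, 0.6]
gripper_width: -0.003
gripper_force: 0.0
```

Call:
step_arm([
  {"travel": [0, 0, 0.05], "fingers": 0, "twist": 0},
  {"travel": [0, 0, 0], "fingers": 0, "twist": 0},
])

```text
time: 5.75
tool_pos: [504.1, 327.8, 44.8]
ee_rot: [-3.141, -0.0, 3.026]
wrist_force: [-0.0, -0.6, 0.3]
gripper_width: -0.0
gripper_force: 0.0
```

```bash
python3 -c "
from h import *
st();c=shot('wrist','w3');im=c['pixels']
cv2.imwrite('pics/w3c.png',cv2.resize(im[260:400,220:430],None,fx=3,fy=3,interpolation=cv2.INTER_CUBIC)[:,:,::-1])"
```

```text
t 5.75 pos [504.1 327.8  44.8] yaw 3.026 rp [-3.141 -0.   ] F [-0.  -0.6  0.3] g -0.0 0.0 q1,6 [0.577 0.692]
```

View pics/w3c.png

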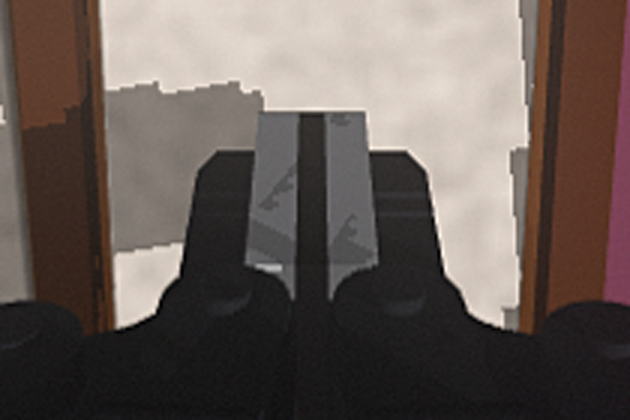

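The tips are still clear of the panel, with no force yet. I'll go on feeling.

Call:
step_arm([
  {"travel": [0, 0, 0.05], "fingers": 0, "twist": 0},
  {"travel": [0, 0, 0], "fingers": 0, "twist": 0},
])

```text
time: 6.0
tool_pos: [504.1, 327.7, 43.3]
ee_rot: [-3.141, -0.0, 3.026]
wrist_force: [0.1, 0.3, 0.0]
gripper_width: -0.003
gripper_force: 0.0
```

Call:
step_arm([
  {"travel": [0, 0, 0.05], "fingers": 0, "twist": 0},
  {"travel": [0, 0, 0], "fingers": 0, "twist": 0},
])

```text
time: 6.2
tool_pos: [504.1, 327.7, 41.8]
ee_rot: [-3.141, -0.0, 3.026]
wrist_force: [0.5, -0.5, 0.2]
gripper_width: 0.003
gripper_force: 0.0
```

Call:
step_arm([
  {"travel": [0, 0, 0.05], "fingers": 0, "twist": 0},
  {"travel": [0, 0, 0], "fingers": 0, "twist": 0},
])

```text
time: 6.4
tool_pos: [504.1, 327.7, 40.3]
ee_rot: [-3.141, -0.0, 3.026]
wrist_force: [-0.3, -0.7, -0.3]
gripper_width: -0.004
gripper_force: 0.0
```

```bash
python3 -c "
from h import *
st();c=load('s2')
for z in (40,52.5,60,65,70):print(z,proj(c,[504,328,z]))
c=shot('side','s3');im=c['pixels'][150:270,190:310]
cv2.imwrite('pics/s3c.png',cv2.resize(im,None,fx=5,fy=5,interpolation=cv2.INTER_CUBIC)[:,:,::-1])
print(proj(c,[504,328,40.3]),proj(c,[504,328,55]))"
```

```text
t 6.4 pos [504.1 327.7  40.3] yaw 3.0261 rp [-3.141 -0.   ] F [-0.3 -0.7 -0.3] g -0.3 0.0 q1,6 [0.577 0.692]
40 [[250.55680592 211.36215355]]
52.5 [[250.17490396 207.64913863]]
60 [[249.94389078 205.40221105]]
65 [[249.78909449 203.89621206]]
70 [[249.63366396 202.38372928]]
[[250.5476856  211.27350398]] [[250.09805646 206.90176569]]
```

View pics/s3c.png

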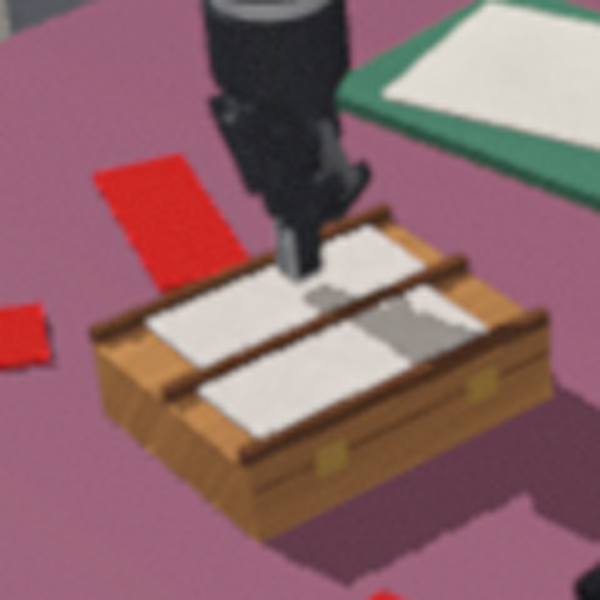

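In the side view the tip is at (249.6,205.6), which is z≈59 where the reading says 40. So the real tips sit about 19 mm above the reported TCP, and I'll confirm it by touch.

Call:
step_arm([
  {"travel": [0, 0, 0.05], "fingers": 0, "twist": 0},
  {"travel": [0, 0, 0], "fingers": 0, "twist": 0},
])

```text
time: 6.65
tool_pos: [504.1, 327.7, 38.8]
ee_rot: [-3.141, -0.0, 3.026]
wrist_force: [-0.8, 1.1, 0.3]
gripper_width: 0.001
gripper_force: 0.0
```

Call:
step_arm([
  {"travel": [0, 0, 0.05], "fingers": 0, "twist": 0},
  {"travel": [0, 0, 0], "fingers": 0, "twist": 0},
])

```text
time: 6.85
tool_pos: [504.1, 327.7, 37.3]
ee_rot: [-3.141, -0.0, 3.026]
wrist_force: [-0.0, 0.3, 1.4]
gripper_width: -0.0
gripper_force: 0.0
```

Call:
step_arm([
  {"travel": [0, 0, 0.04], "fingers": 0, "twist": 0},
  {"travel": [0, 0, 0], "fingers": 0, "twist": 0},
])

```text
time: 7.05
tool_pos: [504.1, 327.7, 36.1]
ee_rot: [-3.141, -0.0, 3.026]
wrist_force: [0.0, 0.3, -0.6]
gripper_width: -0.001
gripper_force: 0.0
```

Call:
step_arm([
  {"travel": [0, 0, 0.04], "fingers": 0, "twist": 0},
  {"travel": [0, 0, 0], "fingers": 0, "twist": 0},
])

```text
time: 7.25
tool_pos: [504.1, 327.8, 34.9]
ee_rot: [-3.141, -0.0, 3.026]
wrist_force: [0.1, 0.3, -0.2]
gripper_width: -0.003
gripper_force: 0.0
```

Call:
step_arm([
  {"travel": [0, 0, 0.04], "fingers": 0, "twist": 0},
  {"travel": [0, 0, 0], "fingers": 0, "twist": 0},
])

```text
time: 7.45
tool_pos: [504.1, 327.7, 33.7]
ee_rot: [-3.141, -0.0, 3.026]
wrist_force: [0.4, -1.0, -0.5]
gripper_width: 0.007
gripper_force: 0.0
```

Call:
step_arm([
  {"travel": [0, 0, 0.04], "fingers": 0, "twist": 0},
  {"travel": [0, 0, 0], "fingers": 0, "twist": 0},
])

```text
time: 7.65
tool_pos: [504.1, 327.8, 32.5]
ee_rot: [-3.141, -0.0, 3.026]
wrist_force: [0.5, 0.5, -0.9]
gripper_width: -0.001
gripper_force: 0.0
```

Call:
step_arm([
  {"travel": [0, 0, 0.04], "fingers": 0, "twist": 0},
  {"travel": [0, 0, 0], "fingers": 0, "twist": 0},
])

```text
time: 7.85
tool_pos: [504.2, 327.8, 31.5]
ee_rot: [3.142, 0.0, 3.026]
wrist_force: [0.4, 1.3, 0.4]
gripper_width: 0.001
gripper_force: 0.0
```

```bash
python3 -c "
from h import *
st();c=shot('side','s4');im=c['pixels'][170:250,210:310]
a=cv2.resize(im,(750,600),interpolation=cv2.INTER_CUBIC)[:,:,::-1];cv2.imwrite('pics/s4c.png',a)"
```

```text
t 7.85 pos [504.2 327.8  31.5] yaw 3.0261 rp [3.142 0.   ] F [0.4 1.3 0.4] g 0.1 0.0 q1,6 [0.577 0.692]
```

View pics/s4c.png

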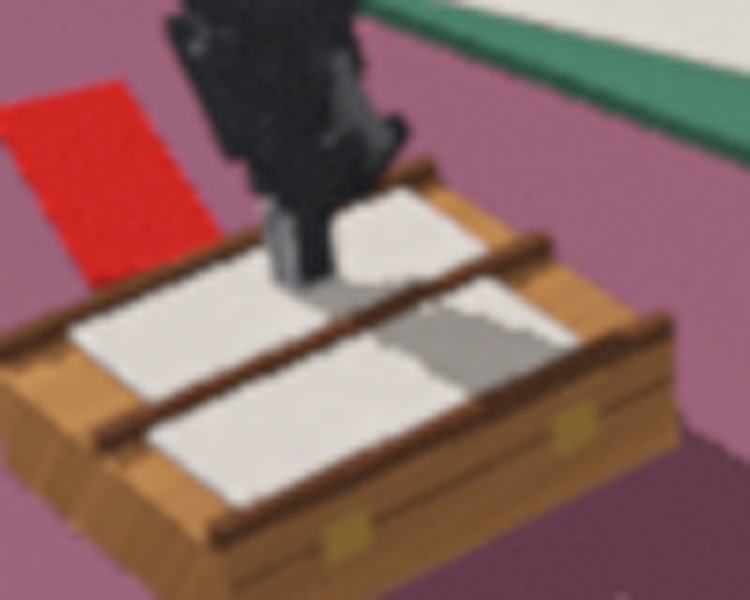

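The side crop shows the tips all but on the panel: tip at full-image (250,208) with its shadow joined to it. One more step should show force.

Call:
step_arm([
  {"travel": [0, 0, 0.04], "fingers": 0, "twist": 0},
  {"travel": [0, 0, 0], "fingers": 0, "twist": 0},
])

```text
time: 8.1
tool_pos: [504.2, 327.9, 31.4]
ee_rot: [3.141, 0.001, 3.026]
wrist_force: [-2.2, -1.2, 6.7]
gripper_width: -0.002
gripper_force: 3.4
```

Call:
step_arm([
  {"travel": [0, 0, 0.04], "fingers": 0, "twist": 0},
  {"travel": [0, 0, 0], "fingers": 0, "twist": 0},
])

```text
time: 8.3
tool_pos: [504.3, 327.9, 31.3]
ee_rot: [3.141, 0.001, 3.026]
wrist_force: [-5.2, -3.1, 13.9]
gripper_width: -0.004
gripper_force: 7.0
```

Contact is at reading 31.5 on a surface at z=55, so the shut tips are at reading + 23.5. I'll go back behind the panel and push at reading ≈29.

Call:
step_arm([
  {"travel": [0, 0, -0.8], "fingers": 0, "twist": 0},
  {"travel": [-0.7, 0, 0], "fingers": 0, "twist": 0},
  {"travel": [-0.7, 0, 0], "fingers": 0, "twist": 0},
  {"travel": [-0.7, 0, 0], "fingers": 0, "twist": 0},
  {"travel": [-0.63, 0, 0], "fingers": 0, "twist": 0},
  {"travel": [0, 0, 0.4], "fingers": 0, "twist": 0},
  {"travel": [0, 0, 0.4], "fingers": 0, "twist": 0},
  {"travel": [0, 0, 0], "fingers": 0, "twist": 0},
])

```text
time: 9.1
tool_pos: [584.1, 318.1, 27.2]
ee_rot: [-3.14, -0.002, 3.026]
wrist_force: [0.3, 0.5, 0.1]
gripper_width: 0.001
gripper_force: 0.0
```

Call:
step_arm([
  {"travel": [0.15, 0, 0], "twist": 0, "fingers": 0},
  {"travel": [0.2, 0, 0], "twist": 0, "fingers": 0},
  {"travel": [0.2, 0, 0], "twist": 0, "fingers": 0},
  {"travel": [0.2, 0, 0], "twist": 0, "fingers": 0},
  {"travel": [0.2, 0, 0], "twist": 0, "fingers": 0},
  {"travel": [0, 0, 0], "twist": 0, "fingers": 0},
])

```text
time: 9.7
tool_pos: [556.2, 321.8, 29.3]
ee_rot: [3.142, -0.0, 3.027]
wrist_force: [0.0, 0.1, -0.2]
gripper_width: 0.003
gripper_force: 0.0
```

```bash
cat >> h.py <<'E'
def white(c,box,z,lo=60,V=120):
    im=c['pixels'];hsv=cv2.cvtColor(im,cv2.COLOR_RGB2HSV)
    w=((hsv[:,:,1]<50)&(hsv[:,:,2]>V)).astype(np.uint8);m=np.zeros_like(w);m[box[1]:box[3],box[0]:box[2]]=1
    n,l,s,ce=cv2.connectedComponentsWithStats(w*m)
    for i in range(1,n):
        if s[i,4]>lo:
            r=cv2.minAreaRect(cv2.findContours((l==i).astype(np.uint8),0,2)[0][0])
            print(s[i],'c',ray(c,[r[0]],z)[0,:2].round(1),'corners',ray(c,cv2.boxPoints(r),z)[:,:2].round(0).tolist())
E
python3 -c "
from h import *
st();white(shot('side','s5'),(200,180,310,260),55)
white(shot('wrist','w5'),(0,0,640,300),55,500)"
```

```text
t 9.7 pos [556.2 321.8  29.3] yaw 3.0268 rp [ 3.142 -0.   ] F [ 0.   0.1 -0.2] g 0.2 0.0 q1,6 [0.524 0.639]
[211 198  57  29 674] c [467.4 332. ] corners [[399.0, 371.0], [572.0, 352.0], [538.0, 292.0], [373.0, 314.0]]
[230 207  57  30 730] c [471.7 257.9] corners [[404.0, 296.0], [576.0, 279.0], [542.0, 219.0], [378.0, 239.0]]
[    0     0   213   300 53158] c [484.8 255.7] corners [[439.0, 236.0], [440.0, 292.0], [543.0, 281.0], [543.0, 210.0]]
[  228     0   197   294 51894] c [492.  329.6] corners [[446.0, 305.0], [453.0, 363.0], [550.0, 360.0], [541.0, 287.0]]
```

Call:
step_arm([
  {"travel": [0.2, 0, 0], "twist": 0, "fingers": 0},
  {"travel": [0.2, 0, 0], "twist": 0, "fingers": 0},
  {"travel": [0.2, 0, 0], "twist": 0, "fingers": 0},
  {"travel": [0.2, 0, 0], "twist": 0, "fingers": 0},
  {"travel": [0.2, 0, 0], "twist": 0, "fingers": 0},
  {"travel": [0.2, 0, 0], "twist": 0, "fingers": 0},
  {"travel": [0.2, 0, 0], "twist": 0, "fingers": 0},
  {"travel": [0.2, 0, 0], "twist": 0, "fingers": 0},
  {"travel": [0.15, 0, 0], "twist": 0, "fingers": 0},
  {"travel": [0.1, 0, 0], "twist": 0, "fingers": 0},
  {"travel": [0, 0, 0], "twist": 0, "fingers": 0},
])

```text
time: 10.9
tool_pos: [501.6, 328.1, 29.1]
ee_rot: [-3.142, -0.0, 3.026]
wrist_force: [0.7, 0.1, -0.9]
gripper_width: -0.001
gripper_force: 0.0
```

```bash
python3 -c "
from h import *
st();white(shot('side','s5'),(190,180,310,270),55)"
```

```text
t 10.9 pos [501.6 328.1  29.1] yaw 3.0264 rp [-3.142 -0.   ] F [ 0.7  0.1 -0.9] g -0.1 0.0 q1,6 [0.579 0.694]
[193 201  59  35 759] c [413.6 336.3] corners [[345.0, 379.0], [519.0, 359.0], [484.0, 293.0], [319.0, 316.0]]
[230 207  57  30 721] c [471.1 258. ] corners [[404.0, 296.0], [575.0, 279.0], [540.0, 219.0], [378.0, 239.0]]
```

Call:
step_arm([
  {"travel": [-0.1, 0, -0.5], "twist": 0, "fingers": 0},
  {"travel": [0, 0, -0.8], "twist": 0, "fingers": 0},
  {"travel": [0, 0, -0.8], "twist": 0, "fingers": 85},
  {"travel": [0.8, 0, 0], "twist": 0, "fingers": 85},
  {"travel": [0.8, 0, 0], "twist": 0, "fingers": 85},
  {"travel": [0.8, 0, 0], "twist": 0, "fingers": 85},
  {"travel": [0.8, 0, 0], "twist": 0, "fingers": 85},
  {"travel": [0.8, 0, 0], "twist": 0, "fingers": 85},
  {"travel": [0.7, 0, 0], "twist": 0, "fingers": 85},
  {"travel": [0, 0, 0], "twist": 0, "fingers": 85},
  {"travel": [0, 0, 0], "twist": 0, "fingers": 85},
])

```text
time: 12.05
tool_pos: [365.3, 344.2, 92.3]
ee_rot: [3.141, 0.001, 3.027]
wrist_force: [-0.6, 1.0, 0.5]
gripper_width: 0.995
gripper_force: 0.0
```

```bash
python3 -c "
from h import *
go(364.5,342.5,8,3.03);white(shot('wrist','w6'),(0,0,640,480),55,500);white(shot('side','s6'),(190,180,310,270),55)
im=load('w6')['pixels'];cv2.imwrite('pics/w6.png',im[:,:,::-1])"
```

```text
t 12.05 pos [365.3 344.2  92.3] yaw 3.0267 rp [3.141e+00 1.000e-03] F [-0.6  1.   0.5] g 85.0 0.0 q1,6 [0.756 0.871]
travel now-axes [ 0.02  -0.058  2.809]
twist -0.023 travel after twist [ 0.02  -0.058  2.809]
[  269   217   116   235 24571] c [409.1 340.3] corners [[338.0, 319.0], [345.0, 377.0], [494.0, 366.0], [486.0, 296.0]]
[ 136  315   57   75 1066] c [407.4 247.5] corners [[427.0, 226.0], [381.0, 258.0], [389.0, 268.0], [436.0, 236.0]]
[455 316  54  59 867] c [426.1 425.8] corners [[406.0, 411.0], [402.0, 417.0], [447.0, 441.0], [451.0, 435.0]]
[ 181  332   75  140 7129] c [446.2 270.1] corners [[399.0, 256.0], [401.0, 296.0], [499.0, 286.0], [497.0, 241.0]]
[193 205  58  31 738] c [410.7 336.4] corners [[345.0, 378.0], [512.0, 359.0], [478.0, 294.0], [319.0, 316.0]]
[230 207  57  30 729] c [470.7 257.2] corners [[404.0, 296.0], [575.0, 279.0], [539.0, 217.0], [377.0, 238.0]]
```

View pics/w6.png

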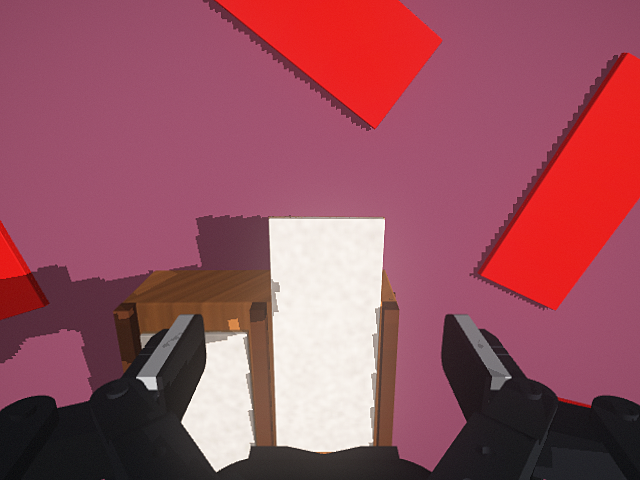

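The wrist view shows the panel overhanging by about 49 mm, with its front edge at v=217 (269–385), and the open fingers astride it. Now descend and pinch.

Call:
step_arm([
  {"travel": [0, 0, 0.5], "twist": 0, "fingers": 85},
  {"travel": [0, 0, 0.5], "twist": 0, "fingers": 85},
  {"travel": [0, 0, 0.5], "twist": 0, "fingers": 85},
  {"travel": [0, 0, 0.5], "twist": 0, "fingers": 85},
  {"travel": [0, 0, 0.4], "twist": 0, "fingers": 85},
  {"travel": [0, 0, 0.4], "twist": 0, "fingers": 85},
  {"travel": [0, 0, 0], "twist": 0, "fingers": 85},
  {"travel": [0, 0, 0], "twist": 0, "fingers": 55},
  {"travel": [0, 0, 0], "twist": 0, "fingers": 50},
  {"travel": [0, 0, 0], "twist": 0, "fingers": 50},
  {"travel": [0, 0, 0], "twist": 0, "fingers": 50},
  {"travel": [0, 0, 0], "twist": 0, "fingers": 50},
])

```text
time: 13.35
tool_pos: [365.5, 344.4, 8.9]
ee_rot: [3.14, 0.001, 3.026]
wrist_force: [-0.6, -0.9, 3.7]
gripper_width: 0.683
gripper_force: 63.5
```

Call:
step_arm([
  {"travel": [0, 0, -0.2], "twist": 0, "fingers": 50},
  {"travel": [0, 0, -0.4], "twist": 0, "fingers": 50},
  {"travel": [0, 0, -0.6], "twist": 0, "fingers": 50},
  {"travel": [0, 0, -0.6], "twist": 0, "fingers": 50},
  {"travel": [0, 0, -0.6], "twist": 0, "fingers": 50},
  {"travel": [0, 0, -0.6], "twist": 0, "fingers": 50},
  {"travel": [0, 0, -0.6], "twist": -0.4, "fingers": 50},
  {"travel": [0, 0, -0.4], "twist": -0.4, "fingers": 50},
  {"travel": [0, 0, 0], "twist": 0, "fingers": 50},
])

```text
time: 14.25
tool_pos: [365.8, 344.8, 130.6]
ee_rot: [3.139, 0.003, 3.138]
wrist_force: [-1.1, 0.1, -1.0]
gripper_width: 0.683
gripper_force: 64.1
```

```bash
python3 -c "
from h import *
go(420,-242,110,3.14);white(shot('side','s7'),(150,100,310,270),158)"
```

```text
t 14.25 pos [365.8 344.8 130.6] yaw 3.138 rp [3.139e+00 3.000e-03] F [-1.1  0.1 -1. ] g 58.3 64.1 q1,6 [0.756 0.759]
travel now-axes [ -1.877 -19.553   0.685]
twist -0.015 travel after twist [ -1.838 -19.557   0.685]
[ 150  100   53   75 1738] c [510.9 667.2] corners [[624.0, 996.0], [748.0, 856.0], [425.0, 420.0], [331.0, 525.0]]
[266 150  44  30 862] c [630.1 291.3] corners [[556.0, 310.0], [667.0, 408.0], [708.0, 271.0], [597.0, 187.0]]
[212 165  35  24 392] c [466.9 368.4] corners [[427.0, 403.0], [545.0, 404.0], [507.0, 334.0], [396.0, 336.0]]
[186 180  20  16 184] c [364.9 365.4] corners [[360.0, 405.0], [406.0, 400.0], [370.0, 327.0], [326.0, 333.0]]
[230 207  57  30 716] c [377.9 141.8] corners [[320.0, 174.0], [467.0, 159.0], [438.0, 108.0], [297.0, 126.0]]
```

Call:
step_arm([
  {"travel": [0, -0.4, 0], "twist": 0, "fingers": 50},
  {"travel": [0, -0.8, 0], "twist": 0, "fingers": 50},
  {"travel": [0, -0.9, 0], "twist": 0, "fingers": 50},
  {"travel": [0, -0.9, 0], "twist": 0, "fingers": 50},
  {"travel": [0, -0.9, 0], "twist": 0, "fingers": 50},
  {"travel": [0, -0.9, 0], "twist": 0, "fingers": 50},
  {"travel": [0, -0.9, 0], "twist": 0, "fingers": 50},
  {"travel": [0, -0.9, 0], "twist": 0, "fingers": 50},
  {"travel": [0, -0.9, 0], "twist": 0, "fingers": 50},
  {"travel": [0, -0.9, 0], "twist": 0, "fingers": 50},
  {"travel": [0, -0.9, 0], "twist": 0, "fingers": 50},
  {"travel": [0, -0.9, 0], "twist": 0, "fingers": 50},
])

```text
time: 15.5
tool_pos: [362.4, 36.3, 127.2]
ee_rot: [-3.141, -0.002, 3.137]
wrist_force: [0.2, 0.2, -0.7]
gripper_width: 0.683
gripper_force: 64.1
```

Call:
step_arm([
  {"travel": [-0.2, -0.9, 0], "twist": 0, "fingers": 50},
  {"travel": [-0.2, -0.9, 0], "twist": 0, "fingers": 50},
  {"travel": [-0.2, -0.9, 0], "twist": 0, "fingers": 50},
  {"travel": [-0.2, -0.9, 0], "twist": 0, "fingers": 50},
  {"travel": [-0.2, -0.9, 0], "twist": 0, "fingers": 50},
  {"travel": [-0.2, -0.9, 0], "twist": 0, "fingers": 50},
  {"travel": [-0.2, -0.9, 0], "twist": 0, "fingers": 50},
  {"travel": [-0.2, -0.9, 0], "twist": 0, "fingers": 50},
  {"travel": [-0.2, -0.9, 0], "twist": 0, "fingers": 50},
  {"travel": [0, -0.8, 0], "twist": 0, "fingers": 50},
  {"travel": [0, -0.4, 0], "twist": 0, "fingers": 50},
  {"travel": [0, 0, 0], "twist": 0, "fingers": 50},
])

```text
time: 16.7
tool_pos: [415.7, -242.1, 127.3]
ee_rot: [3.141, -0.001, 3.135]
wrist_force: [-0.3, -0.4, 0.2]
gripper_width: 0.681
gripper_force: 64.2
```

```bash
python3 -c "
from h import *
go(420,-242,-12,3.14);white(shot('top','t7'),(380,180,540,330),130);white(shot('wrist','w7'),(0,0,640,480),130,500)"
```

```text
t 16.7 pos [ 415.7 -242.1  127.3] yaw 3.135 rp [ 3.141e+00 -1.000e-03] F [-0.3 -0.4  0.2] g 58.2 64.2 q1,6 [-0.527 -0.521]
travel now-axes [-1.420e-01  3.000e-03  4.643e+00]
twist -0.036 travel after twist [-1.420e-01  2.000e-03  4.643e+00]
[ 451  180   48   40 1415] c [ 603.1 -256.7] corners [[612.0, -189.0], [668.0, -289.0], [595.0, -325.0], [539.0, -225.0]]
[ 459  221   31   53 1394] c [ 492.4 -255.4] corners [[549.0, -222.0], [552.0, -288.0], [437.0, -288.0], [433.0, -223.0]]
[490 255  22  43 148] c [ 425.4 -306.7] corners [[467.0, -280.0], [476.0, -316.0], [384.0, -333.0], [376.0, -297.0]]
[500 281  24   8  90] c [ 411.1 -334.9] corners [[418.0, -310.0], [419.0, -360.0], [404.0, -360.0], [403.0, -309.0]]
[461 286  22   7 114] c [ 399.4 -247.2] corners [[405.0, -224.0], [406.0, -270.0], [393.0, -270.0], [392.0, -224.0]]
[  230   282   220   178 29816] c [ 455.1 -234.3] corners [[411.0, -282.0], [410.0, -188.0], [506.0, -179.0], [507.0, -288.0]]
[ 603  301   37   89 1963] c [ 442.4 -104.9] corners [[462.0, -114.0], [419.0, -109.0], [424.0, -97.0], [467.0, -100.0]]
```

Call:
step_arm([
  {"travel": [-0.14, 0, 0.4], "twist": 0, "fingers": 50},
  {"travel": [0, 0, 0.6], "twist": 0, "fingers": 50},
  {"travel": [0, 0, 0.6], "twist": 0, "fingers": 50},
  {"travel": [0, 0, 0.6], "twist": 0, "fingers": 50},
  {"travel": [0, 0, 0.6], "twist": 0, "fingers": 50},
  {"travel": [0, 0, 0.6], "twist": 0, "fingers": 50},
  {"travel": [0, 0, 0.5], "twist": 0, "fingers": 50},
  {"travel": [0, 0, 0.3], "twist": 0, "fingers": 50},
  {"travel": [0, 0, 0.2], "twist": 0, "fingers": 50},
  {"travel": [0, 0, 0.1], "twist": 0, "fingers": 50},
  {"travel": [0, 0, 0.05], "twist": 0, "fingers": 50},
  {"travel": [0, 0, 0], "twist": 0, "fingers": 50},
])

```text
time: 18.0
tool_pos: [421.2, -241.3, -8.1]
ee_rot: [-3.141, 0.001, 3.138]
wrist_force: [0.8, 0.2, -0.5]
gripper_width: 0.68
gripper_force: 64.2
```

Call:
step_arm([
  {"travel": [0, 0, 0.05], "twist": 0, "fingers": 50},
  {"travel": [0, 0, 0.03], "twist": 0, "fingers": 50},
  {"travel": [0, 0, 0], "twist": 0, "fingers": 50},
])

```text
time: 18.3
tool_pos: [421.1, -241.4, -10.6]
ee_rot: [-3.141, 0.0, 3.138]
wrist_force: [0.6, -0.1, -0.8]
gripper_width: 0.686
gripper_force: 64.2
```

Call:
step_arm([
  {"travel": [0, 0, 0], "twist": 0, "fingers": 62},
  {"travel": [0, 0, 0], "twist": 0, "fingers": 68},
  {"travel": [0, 0, 0], "twist": 0, "fingers": 76},
  {"travel": [0, 0, 0], "twist": 0, "fingers": 80},
  {"travel": [0, 0, 0], "twist": 0, "fingers": 80},
  {"travel": [0, 0, -0.5], "twist": 0, "fingers": 80},
  {"travel": [0, 0, -0.6], "twist": 0, "fingers": 80},
  {"travel": [0, 0, -0.8], "twist": 0, "fingers": 80},
  {"travel": [0, 0, -0.8], "twist": 0, "fingers": 80},
  {"travel": [0, 0, -0.8], "twist": 0, "fingers": 80},
  {"travel": [0, 0, -0.8], "twist": 0, "fingers": 80},
])

```text
time: 19.4
tool_pos: [420.8, -241.2, 119.2]
ee_rot: [-3.142, 0.0, 3.138]
wrist_force: [1.2, -0.4, -0.3]
gripper_width: 0.941
gripper_force: 0.0
```

```bash
python3 -c "
from h import *
go(586,250,130,3.026);white(shot('side','s8'),(370,260,520,400),35);white(shot('top','t8'),(380,210,540,330),35)"
```

```text
t 19.4 pos [ 420.8 -241.2  119.2] yaw 3.1378 rp [-3.142  0.   ] F [ 1.2 -0.4 -0.3] g 80.3 0.0 q1,6 [-0.52  -0.517]
travel now-axes [-5.443 16.394 -0.36 ]
twist 0.8 travel after twist [-3.581 16.899 -0.36 ]
[ 446  260   44   56 1988] c [ 637.8 -279.5] corners [[692.0, -190.0], [764.0, -269.0], [590.0, -359.0], [527.0, -289.0]]
[490 260  30  30 645] c [ 738.9 -322.5] corners [[766.0, -271.0], [815.0, -324.0], [714.0, -371.0], [668.0, -321.0]]
[ 382  289   62   57 1507] c [ 468.6 -242.4] corners [[396.0, -212.0], [571.0, -206.0], [545.0, -274.0], [380.0, -275.0]]
[453 210  37  10 240] c [ 584.3 -281.9] corners [[594.0, -238.0], [597.0, -326.0], [574.0, -325.0], [572.0, -238.0]]
[ 441  229   28   64 1352] c [ 471.  -240.3] corners [[547.0, -208.0], [550.0, -272.0], [397.0, -272.0], [394.0, -209.0]]
[488 253  21  42 146] c [ 438.6 -338.7] corners [[484.0, -312.0], [492.0, -347.0], [394.0, -365.0], [386.0, -330.0]]
[499 278  22   8  86] c [ 424.  -370.1] corners [[417.0, -344.0], [432.0, -345.0], [431.0, -396.0], [416.0, -395.0]]
```

Call:
step_arm([
  {"travel": [0, 0, 0], "twist": 0.8, "fingers": 0},
  {"travel": [-0.15, 0.6, 0], "twist": 0, "fingers": 0},
  {"travel": [-0.15, 0.9, 0], "twist": 0, "fingers": 0},
  {"travel": [-0.15, 0.9, 0], "twist": 0, "fingers": 0},
  {"travel": [-0.15, 0.9, 0], "twist": 0, "fingers": 0},
  {"travel": [-0.15, 0.9, 0], "twist": 0, "fingers": 0},
  {"travel": [-0.15, 0.9, 0], "twist": 0, "fingers": 0},
  {"travel": [-0.15, 0.9, 0], "twist": 0, "fingers": 0},
  {"travel": [-0.15, 0.9, 0], "twist": 0, "fingers": 0},
  {"travel": [-0.15, 0.9, 0], "twist": 0, "fingers": 0},
  {"travel": [-0.15, 0.9, 0], "twist": 0, "fingers": 0},
  {"travel": [-0.15, 0.9, 0], "twist": 0, "fingers": 0},
])

```text
time: 20.7
tool_pos: [503.1, 40.2, 117.2]
ee_rot: [-3.141, -0.001, 3.026]
wrist_force: [0.7, -0.6, -0.5]
gripper_width: -0.007
gripper_force: 0.0
```

Call:
step_arm([
  {"travel": [-0.15, 0.9, 0], "twist": 0, "fingers": 0},
  {"travel": [-0.15, 0.9, 0], "twist": 0, "fingers": 0},
  {"travel": [-0.15, 0.9, 0], "twist": 0, "fingers": 0},
  {"travel": [-0.15, 0.9, 0], "twist": 0, "fingers": 0},
  {"travel": [-0.15, 0.9, 0], "twist": 0, "fingers": 0},
  {"travel": [-0.15, 0.9, 0], "twist": 0, "fingers": 0},
  {"travel": [-0.15, 0.9, 0], "twist": 0, "fingers": 0},
  {"travel": [-0.15, 0.6, 0], "twist": 0, "fingers": 0},
  {"travel": [-0.1, 0.3, 0], "twist": 0, "fingers": 0},
  {"travel": [0, 0, 0], "twist": 0, "fingers": 0},
])

```text
time: 21.7
tool_pos: [566.9, 249.8, 117.0]
ee_rot: [-3.141, -0.001, 3.027]
wrist_force: [0.1, -0.3, -0.2]
gripper_width: -0.003
gripper_force: 0.0
```

```bash
python3 -c "
from h import *
go(565.4,248.8,29,3.026)"
```

```text
t 21.7 pos [566.9 249.8 117. ] yaw 3.0272 rp [-3.141e+00 -1.000e-03] F [ 0.1 -0.3 -0.2] g -0.3 0.0 q1,6 [0.415 0.529]
travel now-axes [ 0.045 -0.039  2.934]
twist 0.009 travel after twist [ 0.045 -0.039  2.934]
```

Call:
step_arm([
  {"travel": [0, -0.03, 0.6], "twist": 0, "fingers": 0},
  {"travel": [0, 0, 0.6], "twist": 0, "fingers": 0},
  {"travel": [0, 0, 0.6], "twist": 0, "fingers": 0},
  {"travel": [0, 0, 0.6], "twist": 0, "fingers": 0},
  {"travel": [0, 0, 0.4], "twist": 0, "fingers": 0},
  {"travel": [0, 0, 0.14], "twist": 0, "fingers": 0},
  {"travel": [0, 0, 0], "twist": 0, "fingers": 0},
  {"travel": [0, 0, 0], "twist": 0, "fingers": 0},
  {"travel": [0.1, 0, 0], "twist": 0, "fingers": 0},
  {"travel": [0.2, 0, 0], "twist": 0, "fingers": 0},
  {"travel": [0.2, 0, 0], "twist": 0, "fingers": 0},
  {"travel": [0.2, 0, 0], "twist": 0, "fingers": 0},
])

```text
time: 22.9
tool_pos: [545.9, 251.0, 30.6]
ee_rot: [3.141, 0.001, 3.026]
wrist_force: [1.8, -1.3, 0.7]
gripper_width: -0.001
gripper_force: 1.0
```

Call:
step_arm([
  {"travel": [0.2, 0, 0], "twist": 0, "fingers": 0},
  {"travel": [0.2, 0, 0], "twist": 0, "fingers": 0},
  {"travel": [0.2, 0, 0], "twist": 0, "fingers": 0},
  {"travel": [0.2, 0, 0], "twist": 0, "fingers": 0},
  {"travel": [0.2, 0, 0], "twist": 0, "fingers": 0},
  {"travel": [0.2, 0, 0], "twist": 0, "fingers": 0},
  {"travel": [0.2, 0, 0], "twist": 0, "fingers": 0},
  {"travel": [0.2, 0, 0], "twist": 0, "fingers": 0},
  {"travel": [0.1, 0, 0], "twist": 0, "fingers": 0},
  {"travel": [0.1, 0, 0], "twist": 0, "fingers": 0},
  {"travel": [0, 0, 0], "twist": 0, "fingers": 0},
])

```text
time: 24.0
tool_pos: [492.0, 257.1, 30.3]
ee_rot: [3.141, 0.0, 3.026]
wrist_force: [2.3, -0.4, 6.0]
gripper_width: -0.001
gripper_force: 2.7
```

```bash
python3 -c "
from h import *
st();white(shot('side','s9'),(190,180,310,270),55)"
```

```text
t 24.0 pos [492.  257.1  30.3] yaw 3.0263 rp [3.141 0.   ] F [ 2.3 -0.4  6. ] g -0.1 2.7 q1,6 [0.481 0.597]
[207 215  61  34 832] c [404.5 263.6] corners [[337.0, 305.0], [509.0, 286.0], [474.0, 221.0], [311.0, 244.0]]
```

Call:
step_arm([
  {"travel": [0, 0, -0.5], "twist": 0, "fingers": 0},
  {"travel": [0, 0, -0.8], "twist": 0, "fingers": 0},
  {"travel": [0, 0, -0.8], "twist": 0, "fingers": 85},
  {"travel": [0.8, 0, 0], "twist": 0, "fingers": 85},
  {"travel": [0.8, 0, 0], "twist": 0, "fingers": 85},
  {"travel": [0.8, 0, 0], "twist": 0, "fingers": 85},
  {"travel": [0.8, 0, 0], "twist": 0, "fingers": 85},
  {"travel": [0.8, 0, 0], "twist": 0, "fingers": 85},
  {"travel": [0.55, 0, 0], "twist": 0, "fingers": 85},
  {"travel": [0, 0, 0], "twist": 0, "fingers": 85},
  {"travel": [0, 0, 0], "twist": 0, "fingers": 85},
])

```text
time: 25.15
tool_pos: [356.5, 272.7, 92.8]
ee_rot: [-3.141, -0.0, 3.027]
wrist_force: [0.3, -0.1, 0.1]
gripper_width: 0.996
gripper_force: 0.0
```

```bash
python3 -c "
from h import *
st();c=shot('wrist','w9');white(c,(0,0,640,480),55,500);white(shot('side','s9'),(190,180,310,270),55)
"
```

```text
t 25.15 pos [356.5 272.7  92.8] yaw 3.0268 rp [-3.141 -0.   ] F [ 0.3 -0.1  0.1] g 85.1 0.0 q1,6 [0.653 0.768]
[  267   218   116   234 24336] c [400.7 267.6] corners [[330.0, 246.0], [337.0, 305.0], [486.0, 294.0], [478.0, 223.0]]
[ 136  315   57   75 1113] c [398.9 175.8] corners [[419.0, 154.0], [373.0, 187.0], [380.0, 196.0], [427.0, 164.0]]
[455 315  57  74 961] c [420.6 353.3] corners [[400.0, 335.0], [393.0, 345.0], [442.0, 372.0], [450.0, 362.0]]
[207 216  61  33 828] c [403.8 263.5] corners [[337.0, 306.0], [507.0, 285.0], [472.0, 220.0], [311.0, 244.0]]
```

Call:
step_arm([
  {"travel": [0, 0, 0.5], "twist": 0, "fingers": 85},
  {"travel": [0, 0, 0.5], "twist": 0, "fingers": 85},
  {"travel": [0, 0, 0.5], "twist": 0, "fingers": 85},
  {"travel": [0, 0, 0.5], "twist": 0, "fingers": 85},
  {"travel": [0, 0, 0.4], "twist": 0, "fingers": 85},
  {"travel": [0, 0, 0.4], "twist": 0, "fingers": 85},
  {"travel": [0, 0, 0], "twist": 0, "fingers": 85},
  {"travel": [0, 0, 0], "twist": 0, "fingers": 55},
  {"travel": [0, 0, 0], "twist": 0, "fingers": 50},
  {"travel": [0, 0, 0], "twist": 0, "fingers": 50},
  {"travel": [0, 0, 0], "twist": 0, "fingers": 50},
  {"travel": [0, 0, 0], "twist": 0, "fingers": 50},
])

```text
time: 26.45
tool_pos: [357.2, 273.0, 9.7]
ee_rot: [3.141, 0.001, 3.026]
wrist_force: [-0.1, -0.3, 4.0]
gripper_width: 0.68
gripper_force: 63.5
```

Call:
step_arm([
  {"travel": [0, 0, -0.2], "twist": 0, "fingers": 50},
  {"travel": [0, 0, -0.4], "twist": 0, "fingers": 50},
  {"travel": [0, 0, -0.6], "twist": 0, "fingers": 50},
  {"travel": [0, 0, -0.6], "twist": 0, "fingers": 50},
  {"travel": [0, 0, -0.6], "twist": 0, "fingers": 50},
  {"travel": [0, 0, -0.6], "twist": 0, "fingers": 50},
  {"travel": [0, 0, -0.6], "twist": -0.4, "fingers": 50},
  {"travel": [0, 0, -0.4], "twist": -0.4, "fingers": 50},
  {"travel": [0, 0, 0], "twist": 0, "fingers": 50},
])

```text
time: 27.35
tool_pos: [357.7, 273.4, 131.4]
ee_rot: [3.139, 0.003, 3.138]
wrist_force: [-0.3, -0.5, -1.5]
gripper_width: 0.68
gripper_force: 64.1
```

```bash
python3 -c "
from h import *
go(421,-346,110,3.14)"
```

```text
t 27.35 pos [357.7 273.4 131.4] yaw 3.1379 rp [3.139e+00 3.000e-03] F [-0.3 -0.5 -1.5] g 58.0 64.1 q1,6 [0.653 0.656]
travel now-axes [ -2.187 -20.639   0.712]
twist -0.015 travel after twist [ -2.143 -20.643   0.712]
```

Call:
step_arm([
  {"travel": [0, -0.5, 0], "twist": 0, "fingers": 50},
  {"travel": [0, -0.9, 0], "twist": 0, "fingers": 50},
  {"travel": [0, -0.9, 0], "twist": 0, "fingers": 50},
  {"travel": [0, -0.9, 0], "twist": 0, "fingers": 50},
  {"travel": [0, -0.9, 0], "twist": 0, "fingers": 50},
  {"travel": [0, -0.9, 0], "twist": 0, "fingers": 50},
  {"travel": [0, -0.9, 0], "twist": 0, "fingers": 50},
  {"travel": [0, -0.9, 0], "twist": 0, "fingers": 50},
  {"travel": [0, -0.9, 0], "twist": 0, "fingers": 50},
  {"travel": [0, -0.9, 0], "twist": 0, "fingers": 50},
  {"travel": [0, -0.9, 0], "twist": 0, "fingers": 50},
  {"travel": [0, -0.9, 0], "twist": 0, "fingers": 50},
])

```text
time: 28.55
tool_pos: [354.1, -40.9, 128.2]
ee_rot: [-3.141, -0.001, 3.136]
wrist_force: [1.7, 0.4, -0.2]
gripper_width: 0.682
gripper_force: 64.1
```

Call:
step_arm([
  {"travel": [-0.2, -0.9, 0], "twist": 0, "fingers": 50},
  {"travel": [-0.2, -0.9, 0], "twist": 0, "fingers": 50},
  {"travel": [-0.2, -0.9, 0], "twist": 0, "fingers": 50},
  {"travel": [-0.2, -0.9, 0], "twist": 0, "fingers": 50},
  {"travel": [-0.2, -0.9, 0], "twist": 0, "fingers": 50},
  {"travel": [-0.2, -0.9, 0], "twist": 0, "fingers": 50},
  {"travel": [-0.2, -0.9, 0], "twist": 0, "fingers": 50},
  {"travel": [-0.2, -0.9, 0], "twist": 0, "fingers": 50},
  {"travel": [-0.2, -0.9, 0], "twist": 0, "fingers": 50},
  {"travel": [-0.2, -0.9, 0], "twist": 0, "fingers": 50},
  {"travel": [-0.1, -0.7, 0], "twist": 0, "fingers": 50},
  {"travel": [0, -0.5, 0], "twist": 0, "fingers": 50},
])

```text
time: 29.75
tool_pos: [416.2, -346.8, 127.9]
ee_rot: [3.141, -0.002, 3.136]
wrist_force: [0.7, -0.3, -0.4]
gripper_width: 0.684
gripper_force: 64.1
```

```bash
python3 -c "
from h import *
go(421,-346,-11,3.138)"
```

```text
t 29.75 pos [ 416.2 -346.8  127.9] yaw 3.1357 rp [ 3.141e+00 -2.000e-03] F [ 0.7 -0.3 -0.4] g 58.4 64.1 q1,6 [-0.695 -0.689]
travel now-axes [-0.16   0.028  4.629]
twist -0.016 travel after twist [-0.16   0.027  4.629]
```

Call:
step_arm([
  {"travel": [-0.16, 0, 0.4], "twist": 0, "fingers": 50},
  {"travel": [0, 0, 0.6], "twist": 0, "fingers": 50},
  {"travel": [0, 0, 0.6], "twist": 0, "fingers": 50},
  {"travel": [0, 0, 0.6], "twist": 0, "fingers": 50},
  {"travel": [0, 0, 0.6], "twist": 0, "fingers": 50},
  {"travel": [0, 0, 0.6], "twist": 0, "fingers": 50},
  {"travel": [0, 0, 0.5], "twist": 0, "fingers": 50},
  {"travel": [0, 0, 0.3], "twist": 0, "fingers": 50},
  {"travel": [0, 0, 0.2], "twist": 0, "fingers": 50},
  {"travel": [0, 0, 0.12], "twist": 0, "fingers": 50},
  {"travel": [0, 0, 0.06], "twist": 0, "fingers": 50},
  {"travel": [0, 0, 0], "twist": 0, "fingers": 50},
])

```text
time: 30.95
tool_pos: [422.3, -345.7, -8.2]
ee_rot: [-3.141, 0.0, 3.138]
wrist_force: [0.2, -0.1, 0.5]
gripper_width: 0.683
gripper_force: 64.1
```

Call:
step_arm([
  {"travel": [0, 0, 0], "twist": 0, "fingers": 62},
  {"travel": [0, 0, 0], "twist": 0, "fingers": 68},
  {"travel": [0, 0, 0], "twist": 0, "fingers": 76},
  {"travel": [0, 0, 0], "twist": 0, "fingers": 80},
  {"travel": [0, 0, 0], "twist": 0, "fingers": 80},
  {"travel": [0, 0, -0.5], "twist": 0, "fingers": 80},
  {"travel": [0, 0, -0.6], "twist": 0, "fingers": 80},
  {"travel": [0, 0, -0.8], "twist": 0, "fingers": 80},
  {"travel": [0, 0, -0.8], "twist": 0, "fingers": 80},
  {"travel": [0, 0, -0.8], "twist": 0, "fingers": 80},
  {"travel": [0, 0, -0.8], "twist": 0, "fingers": 80},
])

```text
time: 32.05
tool_pos: [422.1, -345.5, 121.6]
ee_rot: [-3.142, 0.0, 3.138]
wrist_force: [0.2, -0.0, -0.2]
gripper_width: 0.942
gripper_force: 0.0
```

```bash
cat >> h.py <<'E'
def markers(c,box=(290,170,420,320),z=12):
    hsv=cv2.cvtColor(c['pixels'],cv2.COLOR_RGB2HSV);k=(hsv[:,:,2]<55).astype(np.uint8);m=np.zeros_like(k);m[box[1]:box[3],box[0]:box[2]]=1
    n,l,s,ce=cv2.connectedComponentsWithStats(k*m)
    for i in range(1,n):
        if s[i,4]>15:print('cap',ce[i].round(1),s[i,4],ray(c,[ce[i]],z)[0,:2].round(1))
E
python3 -c "
from h import *
st();white(shot('side','s8'),(370,260,520,400),35);c=shot('top','t9');white(c,(380,210,540,330),35);markers(c);white(c,(290,170,420,320),14,40)"
```

```text
t 32.05 pos [ 422.1 -345.5  121.6] yaw 3.1377 rp [-3.142  0.   ] F [ 0.2 -0.  -0.2] g 80.4 0.0 q1,6 [-0.686 -0.682]
[489 260  31  30 648] c [ 738.1 -321.6] corners [[764.0, -269.0], [815.0, -324.0], [714.0, -371.0], [667.0, -319.0]]
[ 424  287   64   87 2248] c [ 492.  -325.5] corners [[395.0, -282.0], [611.0, -244.0], [596.0, -372.0], [394.0, -393.0]]
[ 382  291   62   56 1511] c [ 472.6 -242.3] corners [[396.0, -212.0], [580.0, -205.0], [553.0, -274.0], [380.0, -275.0]]
[453 210  37  10 240] c [ 584.3 -281.9] corners [[594.0, -238.0], [597.0, -326.0], [574.0, -325.0], [572.0, -238.0]]
[ 441  229   29   64 1655] c [ 471.  -240.1] corners [[547.0, -207.0], [550.0, -271.0], [397.0, -273.0], [393.0, -210.0]]
[ 485  230   28   64 1503] c [ 471.1 -344.9] corners [[547.0, -314.0], [550.0, -378.0], [397.0, -376.0], [394.0, -313.0]]
cap [322.4 208. ] 61 [596.5  79.4]
cap [345.1 223.3] 61 [559.4  22.4]
cap [325.5 256.7] 64 [475.4  69.2]
cap [338.8 271.9] 66 [439.2  36. ]
[320 216   8  33 218] c [535.9  75. ] corners [[575.0, 86.0], [577.0, 70.0], [497.0, 64.0], [496.0, 80.0]]
[337 231  11  33 221] c [499.5  29.8] corners [[461.0, 43.0], [540.0, 34.0], [539.0, 17.0], [459.0, 26.0]]
```

Both panels lie across the battens, centred at (471,-240) and (471,-345). One marker has been knocked and is now at (499,29), yaw -0.11. Markers next.

Call:
step_arm([
  {"travel": [0, 0, 0], "twist": 0.77, "fingers": 34},
  {"travel": [0, 0.5, 0], "twist": 0, "fingers": 34},
  {"travel": [0.08, 0.9, 0], "twist": 0, "fingers": 34},
  {"travel": [0.08, 0.9, 0], "twist": 0, "fingers": 34},
  {"travel": [0.08, 0.9, 0], "twist": 0, "fingers": 34},
  {"travel": [0.08, 0.9, 0], "twist": 0, "fingers": 34},
  {"travel": [0.08, 0.9, 0], "twist": 0, "fingers": 34},
  {"travel": [0.08, 0.9, 0], "twist": 0, "fingers": 34},
  {"travel": [0.08, 0.9, 0], "twist": 0, "fingers": 34},
  {"travel": [0.08, 0.9, 0], "twist": 0, "fingers": 34},
  {"travel": [0.08, 0.9, 0], "twist": 0, "fingers": 34},
  {"travel": [0.08, 0.9, 0], "twist": 0, "fingers": 34},
])

```text
time: 33.35
tool_pos: [429.1, -57.8, 119.9]
ee_rot: [3.141, -0.001, 3.033]
wrist_force: [0.5, 1.0, -1.2]
gripper_width: 0.399
gripper_force: 0.0
```

Call:
step_arm([
  {"travel": [0, 0.9, 0], "twist": 0, "fingers": 34},
  {"travel": [0, 0.9, 0.3], "twist": 0, "fingers": 34},
  {"travel": [0, 0.9, 0.6], "twist": 0, "fingers": 34},
  {"travel": [0, 0.5, 0.6], "twist": 0, "fingers": 34},
  {"travel": [0, 0, 0.5], "twist": 0, "fingers": 34},
  {"travel": [0, 0, 0], "twist": 0, "fingers": 34},
  {"travel": [0, 0, 0], "twist": 0, "fingers": 34},
])

```text
time: 34.05
tool_pos: [439.8, 36.0, 60.4]
ee_rot: [-3.141, -0.001, 3.032]
wrist_force: [-0.6, -0.3, -0.1]
gripper_width: 0.397
gripper_force: 0.0
```

```bash
python3 -c "
from h import *
go(439.7,36.1,-21,3.031);c=shot('wrist','w10');markers(c,(200,0,460,480),14);white(c,(200,0,460,480),14,300);c=shot('top','t10');markers(c);cv2.imwrite('pics/w10.png',load('w10')['pixels'][:,:,::-1])"
```

```text
t 34.05 pos [439.8  36.   60.4] yaw 3.0318 rp [-3.141e+00 -1.000e-03] F [-0.6 -0.3 -0.1] g 33.9 0.0 q1,6 [0.082 0.191]
travel now-axes [5.000e-03 2.000e-03 2.712e+00]
twist 0.006 travel after twist [5.000e-03 2.000e-03 2.712e+00]
cap [317.  241.6] 134 [431.8  32.8]
cap [381.8 284. ] 212 [460.7  66.1]
cap [397.4 296.5] 37 [469.3  74.4]
cap [325.5 289.8] 22 [460.8  34.3]
cap [266.8 328.8] 90 [481.7  -2.4]
cap [327.6 421.3] 22248 [550.8  25.9]
cap [368.1 321.3] 21 [483.3  56.7]
cap [407.3 318.6] 25 [484.   79.3]
[ 312  290   24  117 2636] c [498.1  29.1] corners [[460.0, 27.0], [461.0, 40.0], [540.0, 32.0], [538.0, 17.0]]
[243 298  30  64 893] c [480.6  -7.9] corners [[499.0, -20.0], [459.0, -6.0], [463.0, 4.0], [503.0, -10.0]]
[375 298  29  64 867] c [489.1  68.9] corners [[469.0, 61.0], [468.0, 72.0], [510.0, 77.0], [512.0, 66.0]]
cap [322.1 204.5] 31 [605.4  80.2]
cap [338.7 213.9] 16 [582.6  38.7]
cap [402.1 236.8] 42 [ 529.1 -118.2]
```

View pics/w10.png

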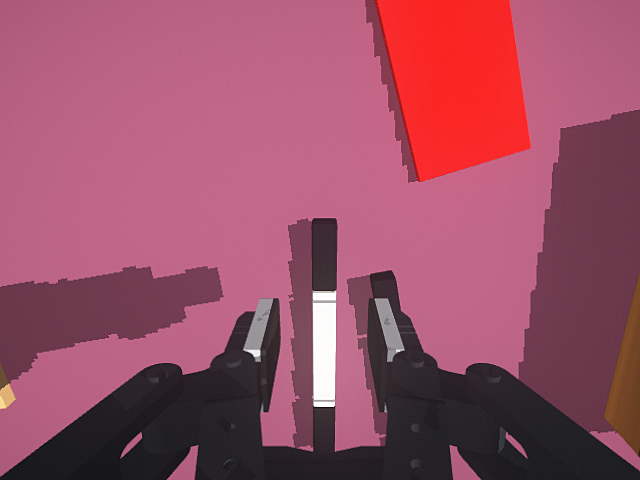

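The wrist view shows the marker centred between the fingers (u≈324, near end at v=219), with its neighbour just outside the right finger. Descend and grip.

Call:
step_arm([
  {"travel": [0, 0, 0.5], "twist": 0, "fingers": 32},
  {"travel": [0, 0, 0.6], "twist": 0, "fingers": 32},
  {"travel": [0, 0, 0.6], "twist": 0, "fingers": 32},
  {"travel": [0, 0, 0.5], "twist": 0, "fingers": 32},
  {"travel": [0, 0, 0.3], "twist": 0, "fingers": 32},
  {"travel": [0, 0, 0.2], "twist": 0, "fingers": 32},
  {"travel": [0, 0, 0], "twist": 0, "fingers": 32},
  {"travel": [0, 0, 0], "twist": 0, "fingers": 10},
  {"travel": [0, 0, 0], "twist": 0, "fingers": 10},
  {"travel": [0, 0, 0], "twist": 0, "fingers": 10},
  {"travel": [0, 0, 0], "twist": 0, "fingers": 10},
])

```text
time: 35.25
tool_pos: [441.4, 35.8, -19.5]
ee_rot: [3.141, 0.002, 3.03]
wrist_force: [-1.2, 0.8, 5.7]
gripper_width: 0.138
gripper_force: 59.6
```

Call:
step_arm([
  {"travel": [0, 0, -0.2], "twist": 0, "fingers": 10},
  {"travel": [0, 0, -0.4], "twist": 0, "fingers": 10},
  {"travel": [0, 0, -0.4], "twist": 0, "fingers": 10},
  {"travel": [0, 0, 0], "twist": 0, "fingers": 10},
])

```text
time: 35.65
tool_pos: [442.3, 35.9, 11.8]
ee_rot: [3.141, 0.004, 3.03]
wrist_force: [0.5, -0.6, -0.2]
gripper_width: 0.144
gripper_force: 58.9
```

```bash
python3 -c "
from h import *
st();c=shot('wrist','w11');white(c,(200,0,460,480),44,300);c=shot('side','s11');white(c,(290,220,380,300),14,30);markers(c,(290,220,380,300))"
```

```text
t 35.65 pos [442.3  35.9  11.8] yaw 3.0302 rp [3.141 0.004] F [ 0.5 -0.6 -0.2] g 12.3 58.9 q1,6 [0.081 0.192]
[281 297  22  62 840] c [439.8  23.7] corners [[452.0, 18.0], [427.0, 23.0], [428.0, 29.0], [453.0, 24.0]]
[345 297  22  62 825] c [442.5  47.2] corners [[430.0, 44.0], [430.0, 50.0], [456.0, 50.0], [455.0, 44.0]]
[ 306  377   36   77 2570] c [480.2  31.1] corners [[462.0, 26.0], [463.0, 40.0], [500.0, 36.0], [498.0, 22.0]]
[319 243  24  25 227] c [525.3  52.4] corners [[485.0, 69.0], [583.0, 87.0], [566.0, 35.0], [472.0, 20.0]]
cap [310.  240.2] 1130 [545.7 137.3]
cap [339.9 241.8] 51 [594.5  73.1]
cap [347.7 247.5] 62 [589.5  41.7]
```

```bash
cat >> h.py <<'E'
def inplane(c,uv,p,yaw):
    "intersect pixel ray with vertical plane through p along yaw: returns along, z"
    a=ray(c,[uv],0)[0];b=ray(c,[uv],100)[0];n=np.array([-np.sin(yaw),np.cos(yaw)]);t=(n@(np.array(p)-a[:2]))/(n@(b-a)[:2])
    X=a+t*(b-a);return np.array([np.cos(yaw),np.sin(yaw)])@(X[:2]-p),X[2],X
E
python3 -c "
from h import *
c=load('s11')
print(inplane(c,(347.7,247.5),(442.3,35.9),-.11))
hsv=cv2.cvtColor(c['pixels'],cv2.COLOR_RGB2HSV)
w=((hsv[:,:,1]<60)&(hsv[:,:,2]>120)).astype(np.uint8)[220:300,280:380];n,l,s,ce=cv2.connectedComponentsWithStats(w)
for i in range(1,n):
  if s[i,4]>15:print(s[i]+[280,220,0,0,0],inplane(c,ce[i]+[280,220],(442.3,35.9),-.11)[:2])
cv2.imwrite('pics/s11c.png',cv2.resize(c['pixels'][200:300,270:390],(720,600),interpolation=cv2.INTER_CUBIC)[:,:,::-1])"
```

```text
(np.float64(123.6112197825034), np.float64(36.16366190474369), array([565.16412568,  22.33017033,  36.1636619 ]))
[319 243  24  25 235] (np.float64(66.51628644161458), np.float64(40.66012834757873))
[310 262   3  12  22] (np.float64(-0.8472080416038611), np.float64(38.58761568876112))
```

Held level at z≈38. I'll try easing the grip so it swings down.

Call:
step_arm([
  {"travel": [0, 0, 0], "twist": 0, "fingers": 11.8},
  {"travel": [0, 0, 0], "twist": 0, "fingers": 11.8},
])

```text
time: 35.95
tool_pos: [440.2, 35.7, 9.1]
ee_rot: [-3.141, -0.001, 3.03]
wrist_force: [-0.1, 0.5, 0.4]
gripper_width: 0.139
gripper_force: 58.9
```

Call:
step_arm([
  {"travel": [0, 0, 0], "twist": 0, "fingers": 12.2},
  {"travel": [0, 0, 0], "twist": 0, "fingers": 12.2},
])

```text
time: 36.15
tool_pos: [440.5, 35.7, 9.3]
ee_rot: [-3.141, -0.001, 3.03]
wrist_force: [-0.1, 0.0, -0.4]
gripper_width: 0.148
gripper_force: 49.1
```

```bash
cat >> h.py <<'E'
def tilt(p,yaw,f):
    c=shot('side',f)
    hsv=cv2.cvtColor(c['pixels'],cv2.COLOR_RGB2HSV)
    for nm,w in(('white',(hsv[:,:,1]<60)&(hsv[:,:,2]>120)),('cap',hsv[:,:,2]<55)):
        w=w.astype(np.uint8)
        n,l,s,ce=cv2.connectedComponentsWithStats(w)
        for i in range(1,n):
            if 20<s[i,4]<400:
                a,z,X=inplane(c,ce[i],p,yaw)
                if -60<a<170 and -5<z<200:print(nm,ce[i].round(1),s[i,4],'along',round(a,1),'z',round(z,1))
E
python3 -c "
from h import *
s=st();tilt(s['tool_pos'][:2],-.11,'s12')"
```

```text
t 36.15 pos [440.5  35.7   9.3] yaw 3.0303 rp [-3.141e+00 -1.000e-03] F [-0.1  0.  -0.4] g 12.7 49.1 q1,6 [0.081 0.192]
white [308.5 215.7] 44 along -2.6 z 192.3
white [331.2 255.8] 238 along 67.9 z 39.8
cap [339.9 241.8] 51 along 96.9 z 69.0
cap [347.  248.4] 62 along 122.8 z 35.0
```

Grip force follows the commanded opening (49 N at 12.2), so I can ease it gradually.

Call:
step_arm([
  {"travel": [0, 0, 0], "twist": 0, "fingers": 13.0},
  {"travel": [0, 0, 0], "twist": 0, "fingers": 13.0},
])

```text
time: 36.4
tool_pos: [440.7, 35.7, 9.5]
ee_rot: [-3.142, -0.0, 3.03]
wrist_force: [-0.1, 0.9, 0.1]
gripper_width: 0.152
gripper_force: 27.4
```

Call:
step_arm([
  {"travel": [0, 0, 0], "twist": 0, "fingers": 13.5},
  {"travel": [0, 0, 0], "twist": 0, "fingers": 13.5},
])

```text
time: 36.6
tool_pos: [440.7, 35.7, 9.6]
ee_rot: [-3.142, -0.0, 3.03]
wrist_force: [-0.5, -0.8, -0.4]
gripper_width: 0.155
gripper_force: 13.8
```

```bash
python3 -c "
from h import *
s=st();tilt(s['tool_pos'][:2],-.11,'s12')"
```

```text
t 36.6 pos [440.7  35.7   9.6] yaw 3.0302 rp [-3.142 -0.   ] F [-0.5 -0.8 -0.4] g 13.3 13.8 q1,6 [0.081 0.192]
white [308.8 215.4] 47 along -2.1 z 192.6
white [331.2 255.7] 236 along 67.9 z 40.1
cap [339.8 241.8] 50 along 96.4 z 69.1
cap [347.  248.3] 61 along 122.5 z 35.1
```

Call:
step_arm([
  {"travel": [0, 0, 0], "twist": 0, "fingers": 13.8},
  {"travel": [0, 0, 0], "twist": 0, "fingers": 13.8},
  {"travel": [0, 0, 0], "twist": 0, "fingers": 13.8},
])

```text
time: 36.95
tool_pos: [440.7, 35.7, 9.6]
ee_rot: [3.142, 0.0, 3.03]
wrist_force: [0.3, -0.1, 0.1]
gripper_width: 0.166
gripper_force: 5.5
```

```bash
python3 -c "
from h import *
s=st();tilt(s['tool_pos'][:2],-.11,'s12')"
```

```text
t 36.95 pos [440.7  35.7   9.6] yaw 3.0302 rp [3.142 0.   ] F [ 0.3 -0.1  0.1] g 14.2 5.5 q1,6 [0.081 0.192]
white [308.5 215.5] 46 along -2.9 z 192.8
white [331.3 255.6] 235 along 68.0 z 40.1
cap [339.9 241.8] 51 along 96.7 z 69.0
cap [347.1 248.3] 61 along 122.8 z 35.1
```

Call:
step_arm([
  {"travel": [0, 0, 0], "twist": 0, "fingers": 13.9},
  {"travel": [0, 0, 0], "twist": 0, "fingers": 13.9},
  {"travel": [0, 0, 0], "twist": 0, "fingers": 13.9},
])

```text
time: 37.3
tool_pos: [440.7, 35.7, 9.6]
ee_rot: [-3.142, -0.0, 3.03]
wrist_force: [-0.3, -0.8, -0.4]
gripper_width: 0.164
gripper_force: 2.7
```

```bash
python3 -c "
from h import *
s=st();tilt(s['tool_pos'][:2],-.11,'s12')"
```

```text
t 37.3 pos [440.7  35.7   9.6] yaw 3.0302 rp [-3.142 -0.   ] F [-0.3 -0.8 -0.4] g 14.0 2.7 q1,6 [0.081 0.192]
white [309.1 215.5] 45 along -1.3 z 192.1
white [331.2 255.7] 233 along 67.9 z 39.9
cap [339.9 241.8] 51 along 96.7 z 69.0
cap [347.1 248.3] 63 along 122.7 z 34.9
```

Call:
step_arm([
  {"travel": [0, 0, 0], "twist": 0, "fingers": 13.93},
  {"travel": [0, 0, 0], "twist": 0, "fingers": 13.93},
  {"travel": [0, 0, 0], "twist": 0, "fingers": 13.93},
])

```text
time: 37.65
tool_pos: [440.7, 35.7, 9.6]
ee_rot: [-3.142, 0.0, 3.03]
wrist_force: [-0.1, 0.5, -0.2]
gripper_width: 0.162
gripper_force: 1.9
```

```bash
python3 -c "
from h import *
s=st();tilt(s['tool_pos'][:2],-.11,'s12')"
```

```text
t 37.65 pos [440.7  35.7   9.6] yaw 3.0303 rp [-3.142  0.   ] F [-0.1  0.5 -0.2] g 13.9 1.9 q1,6 [0.081 0.192]
white [309.1 215.5] 45 along -1.2 z 192.0
white [331.2 255.7] 235 along 67.9 z 39.9
cap [339.9 241.8] 51 along 96.7 z 69.0
cap [347.2 248.3] 61 along 123.2 z 34.8
```

Call:
step_arm([
  {"travel": [0, 0, 0], "twist": 0, "fingers": 13.95},
  {"travel": [0, 0, 0], "twist": 0, "fingers": 13.95},
  {"travel": [0, 0, 0], "twist": 0, "fingers": 13.95},
])

```text
time: 38.0
tool_pos: [440.7, 35.7, 9.6]
ee_rot: [3.142, 0.0, 3.03]
wrist_force: [0.7, -0.4, -0.7]
gripper_width: 0.167
gripper_force: 1.3
```

```bash
python3 -c "
from h import *
s=st();tilt(s['tool_pos'][:2],-.11,'s12')"
```

```text
t 38.0 pos [440.7  35.7   9.6] yaw 3.0302 rp [3.142 0.   ] F [ 0.7 -0.4 -0.7] g 14.2 1.3 q1,6 [0.081 0.192]
white [308.8 215.4] 47 along -2.1 z 192.6
white [332.  246.5] 44 along 69.9 z 67.9
white [329.5 262.4] 193 along 62.3 z 21.2
cap [339.9 241.8] 51 along 96.6 z 69.0
cap [346.4 257. ] 56 along 121.5 z 7.2
```

Call:
step_arm([
  {"travel": [0, 0, 0], "twist": 0, "fingers": 13.965},
  {"travel": [0, 0, 0], "twist": 0, "fingers": 13.965},
  {"travel": [0, 0, 0], "twist": 0, "fingers": 13.965},
])

```text
time: 38.35
tool_pos: [440.7, 35.7, 9.6]
ee_rot: [3.142, -0.0, 3.03]
wrist_force: [-0.5, 0.0, -0.7]
gripper_width: 0.165
gripper_force: 0.9
```

```bash
python3 -c "
from h import *
s=st();tilt(s['tool_pos'][:2],-.11,'s12')"
```

```text
t 38.35 pos [440.7  35.7   9.6] yaw 3.0302 rp [ 3.142 -0.   ] F [-0.5  0.  -0.7] g 14.1 0.9 q1,6 [0.081 0.192]
white [308.8 215.4] 47 along -2.1 z 192.6
white [331.9 246.4] 45 along 69.8 z 68.1
white [329.5 262.4] 193 along 62.3 z 21.2
cap [339.9 241.8] 51 along 96.7 z 69.0
cap [346.4 257. ] 56 along 121.6 z 7.2
```

At about 1.3 N it swings: the far cap is now on the table at z≈7 and the marker is still held. Raise slowly with the loose grip so it hangs.

Call:
step_arm([
  {"travel": [0, 0, -0.1], "twist": 0, "fingers": 13.965},
  {"travel": [0, 0, -0.2], "twist": 0, "fingers": 13.965},
  {"travel": [0, 0, -0.2], "twist": 0, "fingers": 13.965},
  {"travel": [0, 0, -0.2], "twist": 0, "fingers": 13.965},
  {"travel": [0, 0, -0.2], "twist": 0, "fingers": 13.965},
  {"travel": [0, 0, -0.2], "twist": 0, "fingers": 13.965},
  {"travel": [0, 0, -0.2], "twist": 0, "fingers": 13.965},
  {"travel": [0, 0, -0.2], "twist": 0, "fingers": 13.965},
  {"travel": [0, 0, -0.2], "twist": 0, "fingers": 13.965},
  {"travel": [0, 0, -0.1], "twist": 0, "fingers": 13.965},
  {"travel": [0, 0, 0], "twist": 0, "fingers": 13.965},
])

```text
time: 39.5
tool_pos: [441.0, 35.7, 64.1]
ee_rot: [3.141, 0.001, 3.03]
wrist_force: [-0.4, 0.8, 1.0]
gripper_width: 0.165
gripper_force: 1.0
```

```bash
python3 -c "
from h import *
s=st();tilt(s['tool_pos'][:2],-.11,'s13')"
```

```text
t 39.5 pos [441.   35.7  64.1] yaw 3.0303 rp [3.141e+00 1.000e-03] F [-0.4  0.8  1. ] g 14.1 1.0 q1,6 [0.081 0.192]
white [326.6 253.8] 257 along 52.0 z 54.2
cap [339.9 241.8] 51 along 96.4 z 68.9
cap [340.6 259.2] 37 along 100.4 z 10.8
cap [311.3 265. ] 75 along 2.5 z 45.5
```

Call:
step_arm([
  {"travel": [0, 0, -0.1], "twist": 0, "fingers": 13.97},
  {"travel": [0, 0, -0.2], "twist": 0, "fingers": 13.97},
  {"travel": [0, 0, -0.2], "twist": 0, "fingers": 13.97},
  {"travel": [0, 0, -0.2], "twist": 0, "fingers": 13.97},
  {"travel": [0, 0, -0.2], "twist": 0, "fingers": 13.97},
  {"travel": [0, 0, -0.2], "twist": 0, "fingers": 13.97},
  {"travel": [0, 0, -0.2], "twist": 0, "fingers": 13.97},
  {"travel": [0, 0, -0.1], "twist": 0, "fingers": 13.97},
  {"travel": [0, 0, 0], "twist": 0, "fingers": 13.97},
  {"travel": [0, 0, 0], "twist": 0, "fingers": 13.97},
])

```text
time: 40.55
tool_pos: [440.6, 35.7, 105.7]
ee_rot: [3.142, 0.0, 3.03]
wrist_force: [-0.1, 0.5, 1.3]
gripper_width: 0.163
gripper_force: 1.0
```

```bash
python3 -c "
from h import *
s=st();tilt(s['tool_pos'][:2],-.11,'s13')"
```

```text
t 40.55 pos [440.6  35.7 105.7] yaw 3.0302 rp [3.142 0.   ] F [-0.1  0.5  1.3] g 13.9 1.0 q1,6 [0.081 0.192]
white [322.7 252.1] 260 along 39.5 z 66.4
cap [339.9 241.8] 51 along 96.7 z 69.0
cap [311.3 265. ] 75 along 2.8 z 45.6
cap [325.6 267.4] 43 along 49.3 z 12.3
```

Call:
step_arm([
  {"travel": [0, 0, -0.1], "twist": 0, "fingers": 13.97},
  {"travel": [0, 0, -0.2], "twist": 0, "fingers": 13.97},
  {"travel": [0, 0, -0.2], "twist": 0, "fingers": 13.97},
  {"travel": [0, 0, -0.1], "twist": 0, "fingers": 13.97},
  {"travel": [0, 0, 0], "twist": 0, "fingers": 13.97},
  {"travel": [0, 0, 0], "twist": 0, "fingers": 12},
  {"travel": [0, 0, 0], "twist": 0, "fingers": 10},
  {"travel": [0, 0, -0.6], "twist": 0, "fingers": 10},
  {"travel": [0, 0, -0.8], "twist": 0, "fingers": 10},
  {"travel": [0, 0, -0.8], "twist": 0, "fingers": 10},
  {"travel": [0, 0, 0], "twist": 0, "fingers": 10},
])

```text
time: 41.7
tool_pos: [442.2, 35.8, 192.4]
ee_rot: [3.141, 0.004, 3.03]
wrist_force: [0.7, 0.5, -0.2]
gripper_width: 0.143
gripper_force: 59.4
```

```bash
python3 -c "
from h import *
s=st();tilt(s['tool_pos'][:2],-.11,'s14')
c=load('s14');u,v=proj(c,[s['tool_pos'][0],s['tool_pos'][1],s['tool_pos'][2]])[0];print(u,v)
u,v=int(u),int(v);cv2.imwrite('pics/s14c.png',cv2.resize(c['pixels'][v-70:v+80,u-90:u+110],(800,600),interpolation=cv2.INTER_CUBIC)[:,:,::-1])"
```

```text
t 41.7 pos [442.2  35.8 192.4] yaw 3.0301 rp [3.141 0.004] F [ 0.7  0.5 -0.2] g 12.2 59.4 q1,6 [0.081 0.192]
white [314.6 226.2] 179 along 13.4 z 155.1
white [325.4 252.6] 182 along 47.3 z 59.7
cap [321.1 243.2] 55 along 33.2 z 95.7
cap [339.9 241.8] 51 along 95.5 z 68.7
cap [311.2 265.1] 76 along 1.3 z 45.4
309.9261474749449 214.8846997566912
```

View pics/s14c.png

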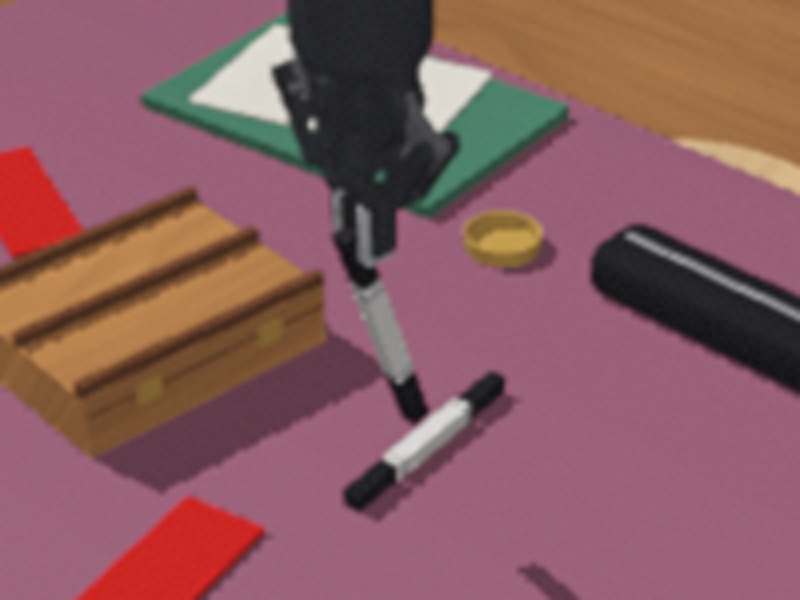

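The crop shows marker 1 gripped near its top end and hanging about 18° off vertical, far cap at (413,400). Marker 0 lies alone on the table. Now carry it to the pot.

Call:
step_arm([
  {"travel": [0, 0, -0.5], "twist": 0, "fingers": 10},
  {"travel": [-0.2, -0.4, -0.5], "twist": 0, "fingers": 10},
  {"travel": [-0.4, -0.7, -0.5], "twist": 0, "fingers": 10},
  {"travel": [-0.5, -0.8, 0], "twist": 0, "fingers": 10},
  {"travel": [-0.5, -0.8, 0], "twist": 0, "fingers": 10},
  {"travel": [-0.5, -0.8, 0], "twist": 0, "fingers": 10},
  {"travel": [-0.5, -0.8, 0], "twist": 0, "fingers": 10},
  {"travel": [-0.5, -0.8, 0], "twist": 0, "fingers": 10},
  {"travel": [-0.5, -0.8, 0], "twist": 0, "fingers": 10},
  {"travel": [-0.5, -0.8, 0], "twist": 0, "fingers": 10},
  {"travel": [-0.5, -0.8, 0], "twist": 0, "fingers": 10},
  {"travel": [-0.5, -0.8, 0], "twist": 0, "fingers": 10},
])

```text
time: 42.95
tool_pos: [565.0, -229.7, 232.8]
ee_rot: [3.141, -0.002, 3.03]
wrist_force: [0.6, 0.4, -0.4]
gripper_width: 0.142
gripper_force: 59.4
```

Call:
step_arm([
  {"travel": [-0.5, -0.7, 0], "twist": 0, "fingers": 10},
  {"travel": [-0.4, -0.6, 0], "twist": 0, "fingers": 10},
  {"travel": [-0.2, -0.3, 0], "twist": 0, "fingers": 10},
  {"travel": [0, 0, 0], "twist": 0, "fingers": 10},
  {"travel": [0, 0, 0], "twist": 0, "fingers": 10},
])

```text
time: 43.45
tool_pos: [592.2, -279.5, 233.9]
ee_rot: [3.141, -0.001, 3.03]
wrist_force: [-0.3, -0.8, -0.2]
gripper_width: 0.138
gripper_force: 59.4
```

```bash
python3 -c "
from h import *
go(594,-282,126,3.03);s=bot.state();tilt(s['tool_pos'][:2],-.11,'s15')
c=load('s15');hsv=cv2.cvtColor(c['pixels'],cv2.COLOR_RGB2HSV)
w=((hsv[:,:,1]<40)&(hsv[:,:,2]>140)).astype(np.uint8)[255:320,435:495];ys,xs=np.nonzero(w);print(xs.min()+435,xs.max()+435,ys.min()+255,ys.max()+255)
print(proj(c,[[619,-285,95],[619+26,-285-33,95],[619-26,-285+33,95],[619,-285,0]]))"
```

```text
t 43.45 pos [ 592.2 -279.5  233.9] yaw 3.0303 rp [ 3.141e+00 -1.000e-03] F [-0.3 -0.8 -0.2] g 11.8 59.4 q1,6 [-0.441 -0.33 ]
travel now-axes [-0.07  -0.075  3.597]
twist 0.002 travel after twist [-0.07  -0.075  3.597]
white [474.  238.3] 210 along 13.2 z 196.6
cap [474.  256.9] 66 along 31.9 z 136.5
435 494 255 319
[[470.24973049 272.86917648]
 [489.40523347 273.74563428]
 [451.14912403 271.99296542]
 [462.92685839 303.71527081]]
```

Call:
step_arm([
  {"travel": [-0.05, -0.07, 0.3], "twist": 0, "fingers": 10},
  {"travel": [0, 0, 0.5], "twist": 0, "fingers": 10},
  {"travel": [0, 0, 0.5], "twist": 0, "fingers": 10},
  {"travel": [0, 0, 0.5], "twist": 0, "fingers": 10},
  {"travel": [0, 0, 0.5], "twist": 0, "fingers": 10},
  {"travel": [0, 0, 0.5], "twist": 0, "fingers": 10},
  {"travel": [0, 0, 0.4], "twist": 0, "fingers": 10},
  {"travel": [0, 0, 0.2], "twist": 0, "fingers": 10},
  {"travel": [0, 0, 0.1], "twist": 0, "fingers": 10},
  {"travel": [0, 0, 0], "twist": 0, "fingers": 10},
  {"travel": [0, 0, 0], "twist": 0, "fingers": 10},
])

```text
time: 44.6
tool_pos: [594.1, -282.5, 130.3]
ee_rot: [-3.141, 0.001, 3.03]
wrist_force: [0.2, -0.7, -0.8]
gripper_width: 0.141
gripper_force: 59.4
```

```bash
python3 -c "
from h import *
s=st();tilt(s['tool_pos'][:2],-.11,'s16')"
```

```text
t 44.6 pos [ 594.1 -282.5  130.3] yaw 3.0303 rp [-3.141e+00  1.000e-03] F [ 0.2 -0.7 -0.8] g 12.1 59.4 q1,6 [-0.444 -0.333]
```

No contact force, and the cap is hidden inside the pot. Release and rise.

Call:
step_arm([
  {"travel": [0, 0, 0], "twist": 0, "fingers": 14.5},
  {"travel": [0, 0, 0], "twist": 0, "fingers": 20},
  {"travel": [0, 0, 0], "twist": 0, "fingers": 36},
  {"travel": [0, 0, 0], "twist": 0, "fingers": 36},
  {"travel": [0, 0, -0.4], "twist": 0, "fingers": 36},
  {"travel": [0, 0, -0.7], "twist": 0, "fingers": 36},
  {"travel": [0, 0, -0.8], "twist": 0, "fingers": 36},
  {"travel": [0, 0, -0.8], "twist": 0, "fingers": 36},
  {"travel": [0, 0, -0.8], "twist": 0, "fingers": 36},
  {"travel": [0, 0, -0.8], "twist": 0, "fingers": 36},
])

```text
time: 45.65
tool_pos: [593.7, -282.3, 260.7]
ee_rot: [-3.141, 0.001, 3.03]
wrist_force: [0.5, 0.6, -0.4]
gripper_width: 0.423
gripper_force: 0.0
```

```bash
python3 -c "
from h import *
st();c=shot('top','t17');markers(c);white(c,(290,170,420,320),14,40);markers(c,(440,150,530,240),120)
c=shot('side','s17');markers(c,(430,210,520,300),130)"
```

```text
t 45.65 pos [ 593.7 -282.3  260.7] yaw 3.0303 rp [-3.141e+00  1.000e-03] F [ 0.5  0.6 -0.4] g 36.1 0.0 q1,6 [-0.444 -0.333]
cap [322.4 208. ] 61 [596.5  79.4]
cap [325.5 256.6] 63 [475.9  69.1]
[320 216   8  33 218] c [535.9  75. ] corners [[575.0, 86.0], [577.0, 70.0], [497.0, 64.0], [496.0, 80.0]]
cap [514.6 172.8] 312 [ 665.9 -355.2]
cap [525.4 183.3] 72 [ 641.7 -378.9]
cap [469.3 199. ] 25 [ 602.1 -250.4]
cap [485.3 210.1] 55 [ 577.5 -285.9]
cap [430.7 229.2] 26 [ 657.1 -152.8]
cap [461.6 267.1] 87 [ 582.7 -277.3]
```

Call:
step_arm([
  {"travel": [0, 0, 0], "twist": -0.7, "fingers": 34},
  {"travel": [0, 0, 0], "twist": -0.71, "fingers": 34},
  {"travel": [0.2, 0.6, 0], "twist": 0, "fingers": 34},
  {"travel": [0.2, 0.8, 0], "twist": 0, "fingers": 34},
  {"travel": [0.2, 0.8, 0], "twist": 0, "fingers": 34},
  {"travel": [0.2, 0.8, 0], "twist": 0, "fingers": 34},
  {"travel": [0.2, 0.8, 0], "twist": 0, "fingers": 34},
  {"travel": [0.2, 0.8, 0.3], "twist": 0, "fingers": 34},
  {"travel": [0.2, 0.8, 0.5], "twist": 0, "fingers": 34},
  {"travel": [0.2, 0.8, 0.5], "twist": 0, "fingers": 34},
  {"travel": [0.2, 0.8, 0.5], "twist": 0, "fingers": 34},
  {"travel": [0.2, 0.8, 0.5], "twist": 0, "fingers": 34},
])

```text
time: 46.95
tool_pos: [513.3, -53.4, 188.9]
ee_rot: [3.142, -0.0, -3.056]
wrist_force: [0.2, -0.5, -1.0]
gripper_width: 0.398
gripper_force: 0.0
```

Call:
step_arm([
  {"travel": [0.2, 0.8, 0.5], "twist": 0, "fingers": 34},
  {"travel": [0.2, 0.8, 0.6], "twist": 0, "fingers": 34},
  {"travel": [0.2, 0.8, 0.6], "twist": 0, "fingers": 34},
  {"travel": [0.2, 0.8, 0.6], "twist": 0, "fingers": 34},
  {"travel": [0.1, 0.6, 0.6], "twist": 0, "fingers": 34},
  {"travel": [0, 0.2, 0.6], "twist": 0, "fingers": 34},
  {"travel": [0, 0, 0.4], "twist": 0, "fingers": 34},
  {"travel": [0, 0, 0], "twist": 0, "fingers": 34},
  {"travel": [0, 0, 0], "twist": 0, "fingers": 34},
])

```text
time: 47.85
tool_pos: [477.0, 62.5, 72.9]
ee_rot: [-3.141, -0.0, -3.057]
wrist_force: [-0.0, -0.4, -0.7]
gripper_width: 0.398
gripper_force: 0.0
```

```bash
cat >> h.py <<'E'
def tri(c1,p1,c2,p2):
    a1=ray(c1,[p1],0)[0];d1=ray(c1,[p1],100)[0]-a1;a2=ray(c2,[p2],0)[0];d2=ray(c2,[p2],100)[0]-a2
    t=np.linalg.lstsq(np.c_[d1,-d2],a2-a1,rcond=None)[0];x,y=a1+t[0]*d1,a2+t[1]*d2;return ((x+y)/2).round(1),np.linalg.norm(x-y).round(1)
E
python3 -c "
from h import *
go(476.5,69.4,-20.5,-3.0566);c=shot('wrist','w18');white(c,(200,0,460,480),14,300)
c=shot('top','t18');print('top');markers(c,(440,170,510,240),120);white(c,(380,210,540,330),35)
d=shot('side','s18');print('side');markers(d,(430,230,510,300),130)
print(tri(load('t17'),(485.3,210.1),load('s17'),(461.6,267.1)))"
```

```text
t 47.85 pos [477.   62.5  72.9] yaw -3.0567 rp [-3.141 -0.   ] F [-0.  -0.4 -0.7] g 34.0 0.0 q1,6 [0.13  0.045]
travel now-axes [-0.004  0.231  3.112]
twist -0.0 travel after twist [-0.004  0.231  3.112]
[ 324  281   23  112 2440] c [534.8  74. ] corners [[576.0, 71.0], [498.0, 64.0], [497.0, 77.0], [575.0, 85.0]]
[244 298  29  64 860] c [533.   25.7] corners [[555.0, 17.0], [510.0, 23.0], [512.0, 34.0], [557.0, 28.0]]
[375 298  29  64 866] c [526.1 107.1] corners [[507.0, 95.0], [503.0, 106.0], [546.0, 120.0], [550.0, 109.0]]
top
cap [469.3 199. ] 25 [ 602.1 -250.4]
cap [485.8 210.3] 66 [ 577.1 -287. ]
[453 210  29  10 219] c [ 584.1 -272.1] corners [[594.0, -238.0], [596.0, -307.0], [574.0, -306.0], [572.0, -238.0]]
[ 442  230   27   63 1636] c [ 469.9 -240.8] corners [[544.0, -211.0], [546.0, -274.0], [397.0, -270.0], [395.0, -208.0]]
[ 485  230   28   64 1646] c [ 471.1 -345.3] corners [[547.0, -315.0], [548.0, -380.0], [397.0, -375.0], [395.0, -311.0]]
[380 238   7  16  61] c [503.3 -67.9] corners [[485.0, -61.0], [521.0, -61.0], [522.0, -75.0], [485.0, -75.0]]
side
cap [461.6 267. ] 91 [ 583.1 -277.1]
(array([ 574.2, -280.2,  136.8]), np.float64(1.2))
```

Call:
step_arm([
  {"travel": [0, 0.22, 0.4], "twist": 0, "fingers": 32},
  {"travel": [0, 0, 0.6], "twist": 0, "fingers": 32},
  {"travel": [0, 0, 0.6], "twist": 0, "fingers": 32},
  {"travel": [0, 0, 0.6], "twist": 0, "fingers": 32},
  {"travel": [0, 0, 0.4], "twist": 0, "fingers": 32},
  {"travel": [0, 0, 0.3], "twist": 0, "fingers": 32},
  {"travel": [0, 0, 0.2], "twist": 0, "fingers": 32},
  {"travel": [0, 0, 0], "twist": 0, "fingers": 32},
  {"travel": [0, 0, 0], "twist": 0, "fingers": 10},
  {"travel": [0, 0, 0], "twist": 0, "fingers": 10},
  {"travel": [0, 0, 0], "twist": 0, "fingers": 10},
  {"travel": [0, 0, 0], "twist": 0, "fingers": 10},
])

```text
time: 49.2
tool_pos: [477.0, 69.6, -19.6]
ee_rot: [3.142, 0.002, -3.056]
wrist_force: [-0.5, -0.9, 4.5]
gripper_width: 0.143
gripper_force: 59.8
```

Call:
step_arm([
  {"travel": [0, 0, -0.2], "twist": 0, "fingers": 10},
  {"travel": [0, 0, -0.4], "twist": 0, "fingers": 10},
  {"travel": [0, 0, -0.4], "twist": 0, "fingers": 10},
  {"travel": [0, 0, 0], "twist": 0, "fingers": 12.5},
  {"travel": [0, 0, 0], "twist": 0, "fingers": 13.5},
  {"travel": [0, 0, 0], "twist": 0, "fingers": 13.9},
  {"travel": [0, 0, 0], "twist": 0, "fingers": 13.94},
  {"travel": [0, 0, 0], "twist": 0, "fingers": 13.95},
  {"travel": [0, 0, 0], "twist": 0, "fingers": 13.96},
  {"travel": [0, 0, 0], "twist": 0, "fingers": 13.965},
  {"travel": [0, 0, 0], "twist": 0, "fingers": 13.965},
])

```text
time: 50.3
tool_pos: [476.2, 69.5, 9.5]
ee_rot: [-3.142, -0.0, -3.056]
wrist_force: [-0.2, 0.2, -0.2]
gripper_width: 0.162
gripper_force: 0.9
```

```bash
python3 -c "
from h import *
s=st();tilt(s['tool_pos'][:2],.085,'s19')"
```

```text
t 50.3 pos [476.2  69.5   9.5] yaw -3.0561 rp [-3.142 -0.   ] F [-0.2  0.2 -0.2] g 13.8 0.9 q1,6 [0.145 0.059]
white [309.4 203.5] 44 along -0.3 z 192.0
white [327.3 247.7] 120 along 70.4 z 18.4
cap [339.4 241.2] 42 along 124.9 z 7.0
```

Marker 0 has pivoted the same way, with its far cap on the table. Raise loosely, tighten, lift.

Call:
step_arm([
  {"travel": [0, 0, -0.1], "twist": 0, "fingers": 13.965},
  {"travel": [0, 0, -0.2], "twist": 0, "fingers": 13.965},
  {"travel": [0, 0, -0.2], "twist": 0, "fingers": 13.965},
  {"travel": [0, 0, -0.2], "twist": 0, "fingers": 13.965},
  {"travel": [0, 0, -0.2], "twist": 0, "fingers": 13.965},
  {"travel": [0, 0, -0.2], "twist": 0, "fingers": 13.965},
  {"travel": [0, 0, -0.2], "twist": 0, "fingers": 13.965},
  {"travel": [0, 0, -0.2], "twist": 0, "fingers": 13.965},
  {"travel": [0, 0, -0.2], "twist": 0, "fingers": 13.965},
  {"travel": [0, 0, -0.1], "twist": 0, "fingers": 13.965},
  {"travel": [0, 0, 0], "twist": 0, "fingers": 13.965},
])

```text
time: 51.45
tool_pos: [476.6, 69.6, 64.1]
ee_rot: [3.142, 0.001, -3.056]
wrist_force: [-0.5, 0.4, 0.4]
gripper_width: 0.166
gripper_force: 1.0
```

Call:
step_arm([
  {"travel": [0, 0, -0.1], "twist": 0, "fingers": 13.97},
  {"travel": [0, 0, -0.2], "twist": 0, "fingers": 13.97},
  {"travel": [0, 0, -0.2], "twist": 0, "fingers": 13.97},
  {"travel": [0, 0, -0.2], "twist": 0, "fingers": 13.97},
  {"travel": [0, 0, -0.2], "twist": 0, "fingers": 13.97},
  {"travel": [0, 0, -0.2], "twist": 0, "fingers": 13.97},
  {"travel": [0, 0, -0.2], "twist": 0, "fingers": 13.97},
  {"travel": [0, 0, -0.1], "twist": 0, "fingers": 13.97},
  {"travel": [0, 0, 0], "twist": 0, "fingers": 13.97},
  {"travel": [0, 0, 0], "twist": 0, "fingers": 13.97},
])

```text
time: 52.45
tool_pos: [476.2, 69.5, 105.5]
ee_rot: [-3.142, -0.0, -3.056]
wrist_force: [-0.9, 0.2, -0.7]
gripper_width: 0.163
gripper_force: 0.8
```

Call:
step_arm([
  {"travel": [0, 0, -0.1], "twist": 0, "fingers": 13.97},
  {"travel": [0, 0, -0.2], "twist": 0, "fingers": 13.97},
  {"travel": [0, 0, -0.2], "twist": 0, "fingers": 13.97},
  {"travel": [0, 0, -0.1], "twist": 0, "fingers": 13.97},
  {"travel": [0, 0, 0], "twist": 0, "fingers": 13.97},
  {"travel": [0, 0, 0], "twist": 0, "fingers": 12},
  {"travel": [0, 0, 0], "twist": 0, "fingers": 10},
  {"travel": [0, 0, -0.6], "twist": 0, "fingers": 10},
  {"travel": [0, 0, -0.8], "twist": 0, "fingers": 10},
  {"travel": [0, 0, -0.8], "twist": 0, "fingers": 10},
  {"travel": [0, 0, 0], "twist": 0, "fingers": 10},
])

```text
time: 53.55
tool_pos: [477.8, 69.7, 192.5]
ee_rot: [3.141, 0.005, -3.056]
wrist_force: [0.6, 0.3, -0.8]
gripper_width: 0.144
gripper_force: 59.7
```

```bash
python3 -c "
from h import *
s=st();tilt(s['tool_pos'][:2],.085,'s20');go(606,-262,245,1.571)"
```

```text
t 53.55 pos [477.8  69.7 192.5] yaw -3.0561 rp [3.141 0.005] F [ 0.6  0.3 -0.8] g 12.3 59.7 q1,6 [0.145 0.059]
white [316.7 210.4] 137 along 25.4 z 158.2
cap [324.2 224. ] 43 along 55.0 z 101.8
t 53.6 pos [477.2  69.6 190.7] yaw -3.056 rp [3.141e+00 3.000e-03] F [ 1.9 -0.1 -1.1] g 12.2 59.7 q1,6 [0.145 0.059]
travel now-axes [ -3.334 -11.38   -1.809]
twist -33.139 travel after twist [-11.055   4.292  -1.809]
```

It hangs at about 28°, and I want it steeper. Lower near the table, ease the grip a touch more, re-tighten.

Call:
step_arm([
  {"travel": [0, 0, 0.5], "twist": 0, "fingers": 10},
  {"travel": [0, 0, 0.6], "twist": 0, "fingers": 10},
  {"travel": [0, 0, 0.6], "twist": 0, "fingers": 10},
  {"travel": [0, 0, 0.3], "twist": 0, "fingers": 13},
  {"travel": [0, 0, 0], "twist": 0, "fingers": 13.9},
  {"travel": [0, 0, 0], "twist": 0, "fingers": 13.97},
  {"travel": [0, 0, 0], "twist": 0, "fingers": 13.98},
  {"travel": [0, 0, 0], "twist": 0, "fingers": 13.985},
  {"travel": [0, 0, 0], "twist": 0, "fingers": 13.985},
  {"travel": [0, 0, 0], "twist": 0, "fingers": 12},
  {"travel": [0, 0, 0], "twist": 0, "fingers": 10},
  {"travel": [0, 0, 0], "twist": 0, "fingers": 10},
])

```text
time: 54.8
tool_pos: [476.3, 69.5, 129.7]
ee_rot: [-3.142, 0.0, -3.056]
wrist_force: [0.2, 0.1, 0.1]
gripper_width: 0.14
gripper_force: 59.3
```

```bash
python3 -c "
from h import *
s=st();tilt(s['tool_pos'][:2],.085,'s21')"
```

```text
t 54.8 pos [476.3  69.5 129.7] yaw -3.0561 rp [-3.142  0.   ] F [0.2 0.1 0.1] g 12.0 59.3 q1,6 [0.145 0.059]
white [310.5 238.9] 183 along 1.3 z 88.4
cap [313.1 256.6] 56 along 10.4 z 26.9
```

Now only about 8° off vertical. Carry it to the pot, beside the first marker on the -y side.

Call:
step_arm([
  {"travel": [0, 0, -0.5], "twist": 0.75, "fingers": 10},
  {"travel": [0, 0, -0.8], "twist": 0.75, "fingers": 10},
  {"travel": [0, 0, -0.8], "twist": 0, "fingers": 10},
  {"travel": [0, 0, -0.8], "twist": 0, "fingers": 10},
  {"travel": [-0.2, -0.4, -0.8], "twist": 0, "fingers": 10},
  {"travel": [-0.4, -0.8, 0], "twist": 0, "fingers": 10},
  {"travel": [-0.4, -0.8, 0], "twist": 0, "fingers": 10},
  {"travel": [-0.4, -0.8, 0], "twist": 0, "fingers": 10},
  {"travel": [-0.4, -0.8, 0], "twist": 0, "fingers": 10},
  {"travel": [-0.4, -0.8, 0], "twist": 0, "fingers": 10},
  {"travel": [-0.4, -0.8, 0], "twist": 0, "fingers": 10},
  {"travel": [-0.4, -0.8, 0], "twist": 0, "fingers": 10},
])

```text
time: 56.05
tool_pos: [543.6, -121.4, 240.5]
ee_rot: [3.142, -0.0, 3.018]
wrist_force: [0.9, -0.5, 0.4]
gripper_width: 0.142
gripper_force: 59.4
```

Call:
step_arm([
  {"travel": [-0.4, -0.8, 0], "twist": 0, "fingers": 10},
  {"travel": [-0.4, -0.8, 0], "twist": 0, "fingers": 10},
  {"travel": [-0.4, -0.8, 0], "twist": 0, "fingers": 10},
  {"travel": [-0.4, -0.8, 0], "twist": 0, "fingers": 10},
  {"travel": [-0.4, -0.8, 0], "twist": 0, "fingers": 10},
  {"travel": [-0.4, -0.8, 0], "twist": 0, "fingers": 10},
  {"travel": [-0.4, -0.8, 0], "twist": 0, "fingers": 10},
  {"travel": [-0.3, -0.5, 0], "twist": 0, "fingers": 10},
  {"travel": [-0.1, -0.3, 0], "twist": 0, "fingers": 10},
  {"travel": [0, 0, 0], "twist": 0, "fingers": 10},
  {"travel": [0, 0, 0], "twist": 0, "fingers": 10},
])

```text
time: 57.15
tool_pos: [614.7, -322.2, 240.6]
ee_rot: [3.141, -0.0, 3.018]
wrist_force: [0.5, 0.2, 0.5]
gripper_width: 0.142
gripper_force: 59.4
```

```bash
python3 -c "
from h import *
go(607,-301.5,137);s=bot.state();tilt(s['tool_pos'][:2],-.123,'s22')
c=load('s22');hsv=cv2.cvtColor(c['pixels'],cv2.COLOR_RGB2HSV);markers(c,(430,230,510,300),130)"
```

```text
t 57.15 pos [ 614.7 -322.2  240.6] yaw 3.0177 rp [ 3.141 -0.   ] F [0.5 0.2 0.5] g 12.1 59.4 q1,6 [-0.483 -0.359]
travel now-axes [0.341 0.653 3.453]
cap [491.3 264.2] 81 along 9.7 z 138.3
cap [491.3 264.2] 81 [ 634.6 -320. ]
cap [461.6 267.2] 88 [ 582.6 -277.5]
```

Call:
step_arm([
  {"travel": [0.34, 0.65, 0], "twist": 0, "fingers": 10},
  {"travel": [0, 0, 0], "twist": 0, "fingers": 10},
  {"travel": [0, 0, 0.3], "twist": 0, "fingers": 10},
  {"travel": [0, 0, 0.4], "twist": 0, "fingers": 10},
  {"travel": [0, 0, 0.4], "twist": 0, "fingers": 10},
  {"travel": [0, 0, 0.4], "twist": 0, "fingers": 10},
  {"travel": [0, 0, 0.2], "twist": 0, "fingers": 10},
  {"travel": [0, 0, 0], "twist": 0, "fingers": 10},
])

```text
time: 58.0
tool_pos: [606.7, -301.9, 188.2]
ee_rot: [3.141, -0.002, 3.018]
wrist_force: [-0.8, 0.6, -0.5]
gripper_width: 0.138
gripper_force: 59.4
```

Call:
step_arm([
  {"travel": [0, 0, 0.4], "twist": 0, "fingers": 10},
  {"travel": [0, 0, 0.4], "twist": 0, "fingers": 10},
  {"travel": [0, 0, 0.4], "twist": 0, "fingers": 10},
  {"travel": [0, 0, 0.3], "twist": 0, "fingers": 10},
  {"travel": [0, 0, 0.1], "twist": 0, "fingers": 10},
  {"travel": [0, 0, 0], "twist": 0, "fingers": 10},
])

```text
time: 58.6
tool_pos: [606.8, -301.9, 140.8]
ee_rot: [3.141, -0.001, 3.018]
wrist_force: [-0.8, 0.5, -0.0]
gripper_width: 0.146
gripper_force: 59.4
```

No contact force on the way in. Release, rise, and back away.

Call:
step_arm([
  {"travel": [0, 0, 0], "twist": 0, "fingers": 14.5},
  {"travel": [0, 0, 0], "twist": 0, "fingers": 18},
  {"travel": [0, 0, 0], "twist": 0, "fingers": 22},
  {"travel": [0, 0, 0], "twist": 0, "fingers": 26},
  {"travel": [0, 0, 0], "twist": 0, "fingers": 26},
  {"travel": [0, 0, -0.3], "twist": 0, "fingers": 26},
  {"travel": [0, 0, -0.6], "twist": 0, "fingers": 26},
  {"travel": [0, 0, -0.8], "twist": 0, "fingers": 26},
  {"travel": [0, 0, -0.8], "twist": 0, "fingers": 26},
  {"travel": [0, 0, -0.8], "twist": 0, "fingers": 26},
  {"travel": [0, 0, -0.8], "twist": 0, "fingers": 26},
])

```text
time: 59.7
tool_pos: [607.1, -302.0, 266.5]
ee_rot: [-3.141, 0.001, 3.018]
wrist_force: [0.3, 0.1, 0.8]
gripper_width: 0.305
gripper_force: 0.0
```

Call:
step_arm([
  {"travel": [0.8, 0, 0], "twist": 0, "fingers": 26},
  {"travel": [0.8, 0.8, 0], "twist": 0, "fingers": 26},
  {"travel": [0.8, 0.8, 0], "twist": 0, "fingers": 26},
  {"travel": [0.8, 0.8, 0], "twist": 0, "fingers": 26},
  {"travel": [0.8, 0.8, 0], "twist": 0, "fingers": 26},
  {"travel": [0.8, 0.8, 0], "twist": 0, "fingers": 26},
  {"travel": [0.8, 0.8, 0], "twist": 0, "fingers": 26},
  {"travel": [0.8, 0.8, 0], "twist": 0, "fingers": 26},
  {"travel": [0, 0.8, 0], "twist": 0, "fingers": 26},
  {"travel": [0, 0.8, 0], "twist": 0, "fingers": 26},
  {"travel": [0, 0, 0], "twist": 0, "fingers": 26},
])

```text
time: 60.8
tool_pos: [443.3, -62.1, 265.7]
ee_rot: [3.141, 0.002, 3.021]
wrist_force: [-0.3, 0.3, -0.8]
gripper_width: 0.3
gripper_force: 0.0
```

```bash
python3 -c "
from h import *
st();c=shot('top','t23');d=shot('side','s23')
a=cv2.resize(d['pixels'][220:400,340:540],(400,360));b=cv2.resize(c['pixels'][90:330,240:540],(400,320))
e=cv2.resize(d['pixels'][140:320,140:340],(400,240));o=np.zeros((600,800,3),np.uint8);o[:360,:400]=a;o[:320,400:]=b;o[360:,:400]=e;cv2.imwrite('pics/fin.png',o[:,:,::-1])"
```

```text
t 60.8 pos [443.3 -62.1 265.7] yaw 3.0207 rp [3.141e+00 2.000e-03] F [-0.3  0.3 -0.8] g 25.6 0.0 q1,6 [-0.14  -0.019]
```

View pics/fin.png

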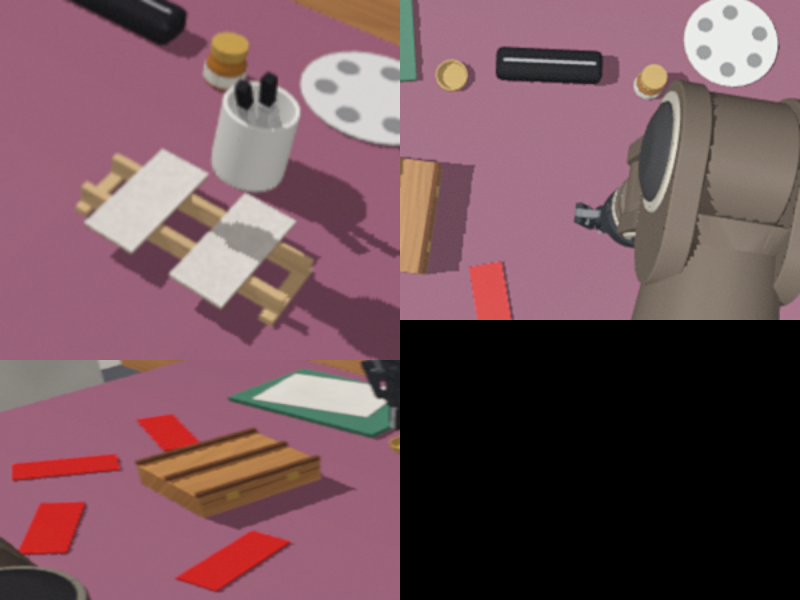

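The last view shows both panels flat across the battens side by side, at (147,200) and (232,250), and both markers standing in the upright pot, caps at (243,95) and (268,88). The case is empty, the bystanders are undisturbed, and the gripper is clear. Handing in.

```bash
python3 -c "
from workcell import bot
print(bot.close_job())"
```

```text
the job is handed in; nothing more can be done
None
```

Job handed in: both panels lie flat, white face up, side by side across the battens; both markers found stand in the upright pot; and the ink jar, lid and pencil case look undisturbed in the last pictures (the hand-in gave no verdict).

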